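Set up the block-carving clamps and stack the trays

TASK

Get the carving places ready: take each printing block from its tray and clamp it, grey face up, flat on the bed and square and central between the jaws of a sprung clamp of its own, keeping hold of it while the jaw is eased slowly closed on it - a jaw must never snap shut. Nest all the loose steel trays, spout over spout and fully home, on the tray screwed to the carrying board, and leave the cup, the bottle and the fan alone.

Things in the scene. Friction and masses are not known exactly. Their poses are not given: they have to be found in the camera images.
- block1_mid (a point): Beech printing block with a grey lino face on top: 60 mm long (x), 38 wide (y), 36 high (z), about 80 g. The point is its centre, half-way up. It starts face up, flat on the floor of the tray of the same number, its length along the tray. 2 or 3 of the 4 blocks are there; the others are absent.
- block2_mid (a point): Another such block (as block1_mid), starting in tray 2; may be absent.
- block3_mid (a point): Another such block (as block1_mid), starting in tray 3; may be absent.
- block4_mid (a point): Another such block (as block1_mid), starting in tray 4; may be absent.
- tray1_mid (a point): Loose steel tray, 120 g, 24 mm high, one end drawn in to a spout (+x). Rim: x -62 to 67 mm from this point, 66 mm wide (y), long sides straight from x -62 to 22; a vertical band 7 mm high. Walls flare 25 degrees; feet 5 mm; floor top 9 mm above the underside. Point: mid-width, near the centre of mass, 12 mm above the underside. Trays nest the same way round only, 9 mm apart, 1.4 mm play.
- tray2_mid (a point): Another such tray; the same point and axes as tray1_mid.
- tray3_mid (a point): Another such tray; the same point and axes as tray1_mid.
- tray4_mid (a point): Another such tray; the same point and axes as tray1_mid.
- stack_mid (a point): Bottom tray of the stack: shaped as the loose trays, screwed to a plywood carrying board (156 x 100 x 12 mm) that does not move. The point is placed as on the loose trays (12 mm above its underside, 24 mm above the table), +x towards its spout. The n-th tray nested on it has its point 9n mm above this one.
- clampA_seat (a point): Carving clamp A, fixed: aluminium bed 136 x 60 x 10 mm, low fixed jaw at +x, taller sprung jaw at -x. The point is where the centre of a clamped block belongs, 18 mm above the bed, 28 mm above the table. x: clamping direction; a block's length goes along it. Fixed jaw: face at x = +30 mm, 14 mm thick, 52 wide (y), top 12 mm above the bed. Nothing stands beside the block's place (+-y).
- clampA_jawface (a point): Centre of the gripping face of clamp A's sprung jaw: steel, 52 mm wide (y), 14 mm thick, top 34 mm above the bed, which is 22 mm higher than the fixed jaw. At rest the face is 50 mm from the fixed jaw's face, at x = -20 mm from the seat point; a block holds it at x = -30 mm.
- clampA_jaw (a joint): Opening of clamp A's sprung jaw, m: 0 at rest, 0.010 with a block gripped, 0.030 at most; it moves towards the clamp's -x. It is pushed open by the end of the block, held just over the fixed jaw, and the block is then lowered to the bed behind the fixed jaw. Spring 4 N at rest, 5 N at 0.010, 7 N at 0.030; let go, it snaps shut; ease it under 0.1 m/s.
- clampB_seat (a point): Clamp B, the same as clamp A: its clampA_seat point and axes.
- clampB_jawface (a point): Clamp B: the same point as clampA_jawface.
- clampB_jaw (a joint): Opening of clamp B's sprung jaw, m; the same as clampA_jaw.
- clampC_seat (a point): Clamp C, the same as clamp A: its clampA_seat point and axes.
- clampC_jawface (a point): Clamp C: the same point as clampA_jawface.
- clampC_jaw (a joint): Opening of clamp C's sprung jaw, m; the same as clampA_jaw.
- cup: Bystander: paper cup with wooden sticks, 72 mm across, 92 mm high (sticks to 135 mm), origin at the centre of its underside.
- bottle: Bystander: small spray bottle, 38 mm across, 117 mm high, origin at the centre of its underside.
- fan: Bystander: white hand fan lying flat, head 100 mm across and 33 mm high, handle 105 mm long; origin under the head's centre.
Not all that is in view belongs to the job. Leave any yellow look-alike of the part that bears tray1_mid alone.

How it is judged:
By the outcome, as a careful person would: the job done as asked, in the order asked, and still so for the second after the job is handed in, with the robot touching nothing.
Of block1, block2, block3, block4 only 2 to 3 are there at a start; the rules pass over those that are not, and their reading is None.
At some moment in a run one of tray1, tray2, tray3, tray4 may be knocked a few centimetres aside while the robot is not near it.
It also fails if it takes over 210 s, if anything falls off the work surface, if the arm or the gripper's body presses on something with over 40 N, if the wrist force passes 120 N, or if a joint passes its speed limit or range.

ROBOT

A 6-joint arm with a two-finger parallel gripper is mounted at the origin on the work surface. World frame = base frame: x ahead of the robot, y to its left, z up, the work surface at z = 0. Lengths are in m, angles in rad, forces in N, time in s.
With the tool pointing down it reaches from about 0.15 to 0.775 m from the base axis. Payload 6.1 kg.
Tool frame: the origin (TCP) lies at the very end of the fingers, on their centre line; the grasp point (between the pads) lies 19 mm behind it; z points along the fingers, y is the direction in which the jaws open and shut (so a half turn about z gives the same grasp; the last joint's range is limited). The gripper opens to 85 mm and grips with 20 to 120 N. Pads are 22 mm wide; open, the fingers measure 114 mm over their backs; the gripper's body (76 mm by 85 mm) begins 54 mm behind the grasp point. The pads swing forward as they close: fully open they stand 13 mm farther back than shut.
Start: joints at [-1.163, 0.126, -0.04, 1.405, 0, 1.571], TCP at [0.208, -0.482, 0.231] pointing down, gripper open.
Joint ranges: [-2.72, 2.72], [-0.95, 1.95], [-1.27, 1.35], [-1.78, 2.02], [-1.46, 1.47], [-3.14, 3.14]. Speed limits (rad/s): [2.39, 2.39, 3.01, 3.14, 3.14, 3.14].

INTERFACE

Orientations are given as [roll, pitch, yaw] about the fixed x, y, z axes, in that order (R = Rz(yaw) Ry(pitch) Rx(roll)).
In Python, from plant import get_state, camera, get_calibration, ticket, spotter gives the robot as it stands.
- The arm moves only by the shell command python3 -m inch 'ROWS' [FORCE]. ROWS is JSON, a list of rows, each a list of 7 numbers: the shift along the tool's x, y, z in cm, then the turn, a rotation vector about the tool's x, y, z in rad, then the opening, from 0 (shut) to 1 (fully open). In form: [[dx, dy, dz, rx, ry, rz, grip], ...]. A call has 1 to 5 rows; each row shifts and turns the commanded pose from where the row before left it, along the tool's axes as they then stand; what a row does not reach is not made up. A row lasts 1/8 s, in which the tool goes at most 62.5 mm and 10.7 degrees, less where a joint would pass 70% of its speed; a pose out of reach is approached as far as the arm can. A call with a gripper value outside its range is refused whole. The fingers move at their own pace and stop on an object; FORCE is the grip in N (left out, the last holds). Time passes only in rows, so rows that do not move let the fingers close. It gives the time, the measured TCP pose, the force and the opening at its end, in the units of the state.
- get_state(): the state, without advancing time (a new reading comes with each control period).
- camera(name): name is "side" or "top"; returns (picture, depth): 420x560x3 uint8, red, green, blue; 420x560 float32, m along the optical axis (not along the pixel's ray), 0 where there is no reading.
- get_calibration(name): a dict with "vfov" (degrees; the focal length in pixels is half the picture's height over the tangent of half this angle, whatever the lens; pixels are square), "cx", "cy" (the principal point, pixels), "R" (3x3) and "t" (3): a world point X has camera coordinates R X + t. Camera axes: x right, y down, z forward; pixel columns grow to the right and rows downward; lengths in m; the calibration is good to about 2 mm. A picture is of the moment at which its call begins. get_calibration takes no time and is no camera call.
- ticket.hand_in(): hands the job in, once; it reports no verdict.
Trained networks look in the newest picture that a camera, given by its name, has taken for a name from the list of things; names that differ only in an ending like _2 or _b are one class to them, and where a whole thing is asked for, a point or a joint stands for the part that bears it (a point fixed in the world has none). Each returns a list of dicts, best first, with "confidence" (0 to 1); they miss things now and then, are a little off and sometimes report something else, mostly with a low value. They report only what shows in the picture. A call takes as long as a camera call. They do not tell look-alikes from the thing itself.
- spotter.outline_of(thing, camera): "region" (420x560 bool, what is visible of it) and "extent" ([left, top, right, bottom] in pixels, round what is visible of it).
The state is a dict: "t": time; "joints": joint angles; "dq": joint speeds; "joint_efforts": joint torques, N m; "ee_pos": TCP position; "tcp_rot": TCP orientation; "contact_force": force on the tool from outside, world axes, zero at the start; "moment": the same for the moment, N m; "grip_width": finger opening in m.
Only numpy, scipy, OpenCV 4.12 (cv2) and the standard library are available. Lean on these libraries where they do the work, as an engineer would, in place of code of your own. Each camera call takes 0.05 s, during which the arm holds its last target. There are 200 camera calls.

## Working session

There is one attempt and no reset: what is moved stays moved. The work goes in short steps, Python scripts to look and compute and a shell command to move; the robot and the scene stay as the last step left them, time stands still between calls to the robot, and variables do not carry over. Pictures are saved under pics/ and viewed, about 12 in all and at most 16, crops included, and the job is handed in when it is done.

```bash
ls; mkdir -p pics
python3 - <<'E'
from plant import *
import cv2,numpy as np
for n in("top","side"):
    p,d=camera(n); cv2.imwrite(f"pics/{n}0.png",cv2.cvtColor(p,cv2.COLOR_RGB2BGR)); np.save(f"pics/{n}0.npy",d)
    c=get_calibration(n);print({k:np.round(v,3).tolist() for k,v in c.items()})
print(get_state())
E
```

```text
pics
{'vfov': 47.141, 'cx': 278.43, 'cy': 208.105, 'R': [[0.023, -1.0, -0.001], [-0.995, -0.022, -0.097], [0.097, 0.004, -0.995]], 't': [-0.048, 0.526, 1.405]}
{'vfov': 48.214, 'cx': 283.412, 'cy': 210.723, 'R': [[-0.99, -0.142, 0.008], [-0.097, 0.63, -0.77], [0.104, -0.763, -0.638]], 't': [0.494, 0.123, 1.074]}
{'t': 0.1, 'joints': array([-1.16300130e+00,  1.26350310e-01, -4.04632446e-02,  1.40536191e+00,
        2.33263200e-05,  1.57080995e+00]), 'dq': array([-3.66013596e-04,  7.82631825e-04,  2.13256108e-03, -7.43543283e-05,
        1.80441478e-03, -3.66147310e-04]), 'joint_efforts': array([-1.38571282e-03, -4.36903882e+01,  3.53606236e+01,  1.36268354e-02,
       -2.01466396e-04,  1.77468928e-05]), 'ee_pos': array([ 0.20808309, -0.48164283,  0.23061028]), 'tcp_rot': array([-3.14021352e+00, -2.33075123e-05,  4.07781376e-01]), 'contact_force': array([-1.24323791, -0.45515844, -0.85925912]), 'moment': array([ 0.00040844, -0.04362104,  0.03473162]), 'grip_width': 0.08540092241151458}
```

View pics/top0.png

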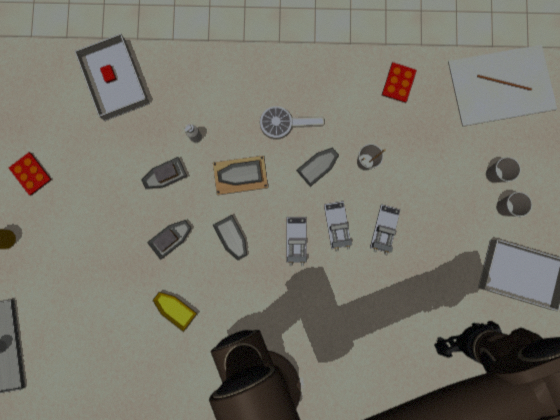

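View pics/side0.png

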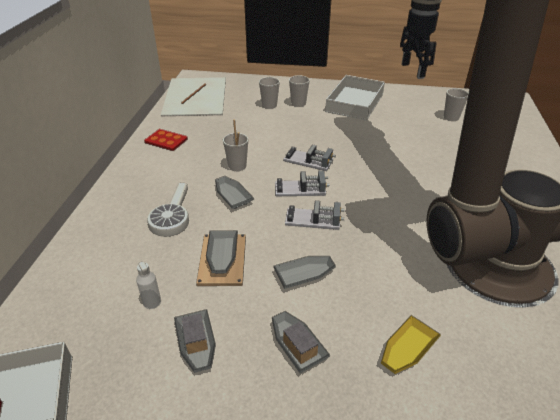

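The top view shows two blocks in trays, at (165,173) and (170,238). The empty steel trays are at (231,237) and (318,166), and the board tray is at (240,175). The clamps are at (297,240), (338,225) and (385,228). Things that could be mistaken for a tray: the yellow one at (175,310), which I exclude, the board-mounted one at (240,175), and the white bins at (115,75) and (522,272).

```bash
cat > h.py <<'E'
import numpy as np, cv2
from plant import *
def cal(n):
    c=get_calibration(n); f=210/np.tan(np.radians(c["vfov"])/2)
    return f,c["cx"],c["cy"],np.array(c["R"]),np.array(c["t"])
def plane(uv,z,n="top"):           # pixels -> world on plane z
    f,cx,cy,R,t=cal(n); uv=np.atleast_2d(uv).astype(float)
    d=np.c_[(uv[:,0]-cx)/f,(uv[:,1]-cy)/f,np.ones(len(uv))]@R
    o=-R.T@t; s=(z-o[2])/d[:,2]; return (o+d*s[:,None])[:,:2]
def proj(X,n="top"):
    f,cx,cy,R,t=cal(n); c=np.atleast_2d(X)@R.T+t
    return np.c_[f*c[:,0]/c[:,2]+cx,f*c[:,1]/c[:,2]+cy]
def cloud(d,n="top"):
    f,cx,cy,R,t=cal(n); v,u=np.mgrid[:420,:560]
    return (np.stack([(u-cx)/f*d,(v-cy)/f*d,d],-1)-t)@R
def rect(region,z,n="top"):        # centre, (long,short) mm, angle of long axis, spout-signed
    cs,_=cv2.findContours(region.astype(np.uint8),cv2.RETR_EXTERNAL,cv2.CHAIN_APPROX_NONE)
    c=max(cs,key=cv2.contourArea)[:,0]
    w=(plane(c,z,n)*1000).astype(np.float32)
    (cx,cy),(a,b),an=cv2.minAreaRect(w)
    if a<b: a,b,an=b,a,an+90
    an=np.radians(an); e=np.array([np.cos(an),np.sin(an)])
    M=cv2.moments(w.reshape(-1,1,2)); g=np.array([M["m10"],M["m01"]])/M["m00"]
    if (g-[cx,cy])@e>0: e=-e       # centroid lies on the broad end
    return np.array([cx,cy])/1000,(a,b),np.arctan2(e[1],e[0])
def go(x,y,z,yaw):                 # half-turn-free: tool x axis along yaw (mod pi), nearest
    s=get_state(); p=s["ee_pos"]; y0=s["tcp_rot"][2]
    d=(yaw-y0+np.pi/2)%np.pi-np.pi/2
    yw=y0+d; dx,dy=x-p[0],y-p[1]
    c,sn=np.cos(yw),np.sin(yw)
    print("rz %.3f then dx %.2f dy %.2f dz %.2f cm | before turn: dx %.2f dy %.2f | j6 %.2f"%(-d,100*(c*dx+sn*dy),100*(sn*dx-c*dy),100*(p[2]-z),
      100*(np.cos(y0)*dx+np.sin(y0)*dy),100*(np.sin(y0)*dx-np.cos(y0)*dy),s["joints"][5]))
def st():
    s=get_state(); print("t%.2f"%s["t"],"p",np.round(s["ee_pos"]*1000,1),"rpy",np.round(s["tcp_rot"],4),"F",np.round(s["contact_force"],1),"w%.1f"%(1000*s["grip_width"]))
E
python3 - <<'E'
from h import *
P,d=camera("top"); W=cloud(d)
for th,z in(("tray1_mid",.024),("block1_mid",.045),("clampA_jaw",.044),("clampA_seat",.01),("stack_mid",.036)):
    for o in spotter.outline_of(th,"top")[:8]:
        r=o["region"]
        if r.sum()<20: continue
        c,s,a=rect(r,z); print(th,"%.2f"%o["confidence"],np.round(o["extent"]),"c",np.round(c*1000),"s",np.round(s),"ang %.1f"%np.degrees(a),"zmed/max",np.round(np.percentile(W[r][:,2],[5,50,95])*1000))
I=cv2.cvtColor(P,cv2.COLOR_RGB2BGR)
cv2.imwrite("pics/c1.png",cv2.resize(I[140:270,135:405],None,fx=2.95,fy=2.95,interpolation=cv2.INTER_CUBIC))
E
```

```text
tray1_mid 0.73 [213. 214. 245. 261.] c [434. 100.] s [130.  70.] ang -151.8 zmed/max [ 4. 12. 26.]
tray1_mid 0.56 [153. 292. 194. 333.] c [224. 266.] s [128.  67.] ang 54.6 zmed/max [ 5. 12. 26.]
tray1_mid 0.28 [286. 217. 308. 265.] c [431. -89.] s [143.  66.] ang -177.2 zmed/max [ 4. 13. 46.]
clampA_jaw 0.67 [287. 242. 305. 252.] c [416. -92.] s [50. 35.] ang -88.7 zmed/max [ 9. 40. 47.]
clampA_seat 0.58 [287. 217. 305. 267.] c [433. -91.] s [140.  60.] ang -178.8 zmed/max [ 5. 13. 46.]
stack_mid 0.83 [213. 156. 271. 193.] c [623.  79.] s [156. 103.] ang 98.5 zmed/max [ 6. 17. 36.]
```

View pics/c1.png

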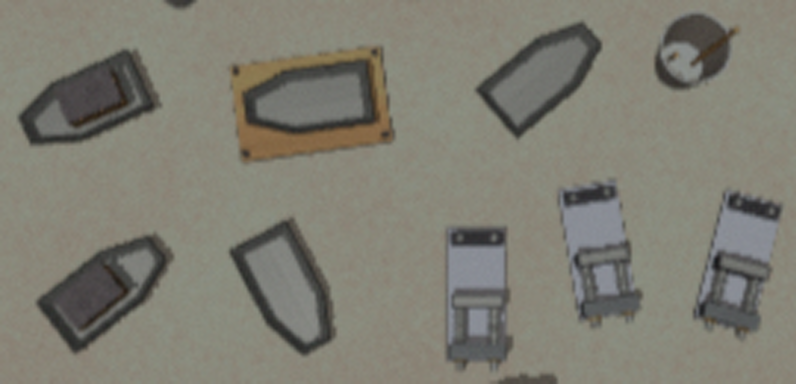

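The crop confirms the choice. The bed end with the low fixed jaw is at the top of the picture (+x world), the sprung jaws are below, and both blocks are grey face up. Next I'll fit poses by outline.

```bash
cat >> h.py <<'E'
from scipy.optimize import minimize
TR=np.array([[-62,-33],[22,-33],[67,-13],[67,13],[22,33],[-62,33]])/1000.
BED=np.array([[-68,-30],[68,-30],[68,30],[-68,30]])/1000.
BLK=np.array([[-30,-19],[30,-19],[30,19],[-30,19]])/1000.
def segm(P):
    lab=cv2.cvtColor(cv2.resize(P,None,fx=3,fy=3,interpolation=cv2.INTER_CUBIC),cv2.COLOR_RGB2LAB).astype(float)
    return lab
def poly(q,T,z,n="top"):
    c,s=np.cos(q[2]),np.sin(q[2]); X=T@np.array([[c,s],[-s,c]])+q[:2]
    return proj(np.c_[X,np.full(len(X),z)],n)
def fit(P,q0,T,z,n="top"):   # outline = strongest colour step across polygon, inside vs outside bands
    lab=segm(P); 
    lo=poly(q0,T*1.35,z,n); m=np.zeros(lab.shape[:2],np.uint8)
    bg=np.median(lab[int(3*lo[:,1].min()):int(3*lo[:,1].max()),int(3*lo[:,0].min()):int(3*lo[:,0].max())].reshape(-1,3),0)
    out=np.zeros_like(m); cv2.fillPoly(out,[np.int32(poly(q0,T*1.35,z,n)*3)],1)
    inn=np.zeros_like(m); cv2.fillPoly(inn,[np.int32(poly(q0,T*1.22,z,n)*3)],1)
    bg=np.median(lab[(out>0)&(inn==0)],0)
    D=np.clip(np.linalg.norm((lab-bg)*[.35,1.5,1.5],axis=2)/6,0,1)
    def cost(q):
        a=np.zeros(D.shape,np.uint8); cv2.fillPoly(a,[np.int32(np.round((poly(q,T,z,n)*3+1)*16))],1,shift=4)
        return -((D-.5)*a).sum()
    best=min((minimize(cost,q0,method="Nelder-Mead",options=dict(initial_simplex=np.array(q0)+np.array([[0,0,0],[.008*k,0,.1*k],[0,.008*k,-.1*k],[.006,.006*k,.15*k]]),xatol=1e-5,fatol=.01,maxiter=400)) for k in(1,-1)),key=lambda r:r.fun)
    return best.x,best.fun,D
def show(P,items,name,n="top",roi=(140,275,130,405),k=2.9):
    I=cv2.cvtColor(P,cv2.COLOR_RGB2BGR)[roi[0]:roi[1],roi[2]:roi[3]]; I=cv2.resize(I,None,fx=k,fy=k,interpolation=cv2.INTER_CUBIC)
    for q,T,z in items:
        cv2.polylines(I,[np.int32(((poly(q,T,z,n)+.5)-[roi[2],roi[0]])*k)],True,(0,0,255),1)
    cv2.imwrite(name,I)
E
python3 - <<'E'
from h import *
P,d=camera("top"); W=cloud(d)
G={"t1":((148,180),(186,165),TR,.024),"t2":((190,228),(150,247),TR,.024),"t3":((222,218),(240,253),TR,.024),"t4":((302,180),(335,152),TR,.024),
"stk":((264,174),(220,178),TR,.036),"cA":((297,264),(297,219),BED,.01),"cB":((342,246),(335,203),BED,.01),"cC":((379,250),(391,208),BED,.01)}
G["t1"]=((186,165),(143,183),TR,.024); G["t2"]=((152,249),(190,225),TR,.024)
it=[]
for k,(a,b,T,z) in G.items():
    A,B=plane([a,b],z); e=B-A; th=np.arctan2(e[1],e[0]); c=(A+B)/2
    q,f,D=fit(P,[*c,th],T,z); it.append((q,T,z)); print(k,"q0",np.round([*c*1000,np.degrees(th)],1),"->",np.round([*q[:2]*1000,np.degrees(q[2])],1),"%.0f"%f)
show(P,it,"pics/fit1.png")
# depth check on clamps
for k,(q,T,z) in zip(G,it):
    if k[0]!="c": continue
    r=(W[...,:2]-q[:2])@np.array([[np.cos(q[2]),-np.sin(q[2])],[np.sin(q[2]),np.cos(q[2])]])
    m=(abs(r[...,1])<.02)&(abs(r[...,0])<.085)
    print(k,[(b,int(np.median(W[m&(abs(r[...,0]*1000-b)<2.5)][:,2])*1000)) if 0 else (b,round(float(np.median(W[m&(abs(r[...,0]*1000-b)<2.5)][:,2])*1000))) for b in range(-75,80,5)])
E
```

```text
t1 q0 [622.4 307.3 114.4] -> [624.  304.4 113.3] -3879
t2 q0 [434.4 279.5 -56.1] -> [437.  276.1 -50.3] -4034
t3 q0 [ 442.9  102.3 -151. ] -> [ 438.    98.4 -152.4] -4038
t4 q0 [ 657.1 -153.9  -48.2] -> [ 660.7 -152.1  -46. ] -3859
stk q0 [619.5  74.   96.5] -> [627.5  74.  102.3] -3964
cA q0 [430.1 -94.    1.1] -> [437.  -91.5   0.8] -4243
cB q0 [ 483.7 -217.2    9.8] -> [ 483.9 -213.    10.4] -4210
cC q0 [ 473.3 -356.6  -15.8] -> [ 476.4 -355.1  -14.3] -4250
cA [(-75, 2), (-70, 15), (-65, 45), (-60, 43), (-55, 44), (-50, 12), (-45, 13), (-40, 12), (-35, 29), (-30, 12), (-25, 13), (-20, 10), (-15, 45), (-10, 45), (-5, 42), (0, 8), (5, 10), (10, 10), (15, 11), (20, 11), (25, 10), (30, 11), (35, 9), (40, 11), (45, 12), (50, 21), (55, 22), (60, 22), (65, 10), (70, 1), (75, 0)]
cB [(-75, 1), (-70, 10), (-65, 43), (-60, 44), (-55, 42), (-50, 29), (-45, 13), (-40, 14), (-35, 14), (-30, 14), (-25, 12), (-20, 12), (-15, 42), (-10, 44), (-5, 42), (0, 10), (5, 9), (10, 9), (15, 10), (20, 9), (25, 10), (30, 10), (35, 9), (40, 9), (45, 10), (50, 21), (55, 21), (60, 21), (65, 11), (70, 1), (75, 0)]
cC [(-75, 3), (-70, 10), (-65, 44), (-60, 45), (-55, 43), (-50, 37), (-45, 13), (-40, 15), (-35, 16), (-30, 12), (-25, 13), (-20, 16), (-15, 41), (-10, 45), (-5, 43), (0, 14), (5, 10), (10, 10), (15, 10), (20, 9), (25, 9), (30, 11), (35, 10), (40, 10), (45, 9), (50, 21), (55, 22), (60, 20), (65, 10), (70, 0), (75, 0)]
```

View pics/fit1.png

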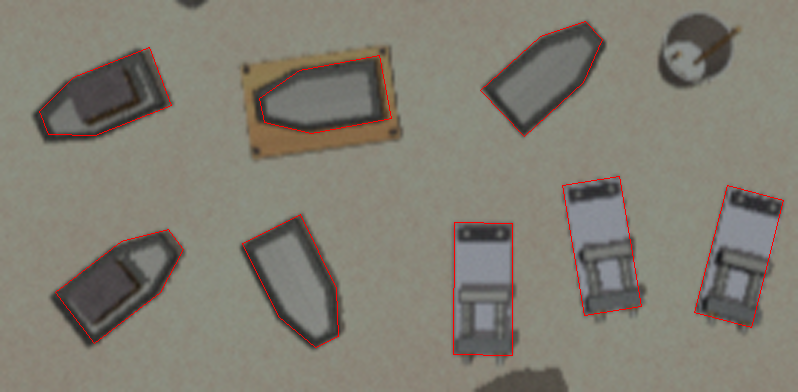

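```bash
cat >> h.py <<'E'
def blk(W,c,zlo=.036,zhi=.056,r=.06):
    m=(np.hypot(W[...,0]-c[0],W[...,1]-c[1])<r)&(W[...,2]>zlo)&(W[...,2]<zhi)
    n,l,s,_=cv2.connectedComponentsWithStats(m.astype(np.uint8)); i=1+np.argmax(s[1:,4]); m=l==i
    p=W[m]; g=np.median(p[:,2]); xy=p[:,:2]; e=np.linalg.eigh(np.cov(xy.T)); a=e[1][:,1]
    return xy.mean(0),np.arctan2(a[1],a[0]),np.sqrt(12*e[0])*1000,g,m.sum()
E
python3 - <<'E'
from h import *
P,d=camera("top"); W=cloud(d)
for n,c in(("b1",(.624,.304)),("b2",(.437,.276))):
    g,a,s,z,k=blk(W,c); print(n,np.round(g*1000,1),"ang %.1f"%np.degrees(a),"size",np.round(s,1),"z %.1f"%(z*1000),k)
g,a,s,z,k=blk(W,(.437,.276)); go(*g,.16,a)
g,a,s,z,k=blk(W,(.624,.304)); go(*g,.16,a)
st()
E
```

```text
b1 [623.6 302.1] ang 114.6 size [39.8 61.7] z 45.3 276
b2 [423.2 292.6] ang 131.3 size [39.1 60.6] z 45.2 280
rz 1.258 then dx -44.02 dy -67.25 dz 7.13 cm | before turn: dx 50.45 dy -62.58 | j6 1.57
rz 1.550 then dx -54.04 dy -70.37 dz 7.13 cm | before turn: dx 69.23 dy -55.50 | j6 1.57
t0.50 p [ 208.2 -481.9  231.3] rpy [-3.1416 -0.      0.4078] F [-0.5  0.4  0.3] w85.3
```

```bash
R='[[3.363,-4.172,0,0,0,0,1],[3.363,-4.172,0,0,0,0,1],[3.363,-4.172,0,0,0,0,1],[3.363,-4.172,0,0,0,0,1],[3.363,-4.172,0,0,0,0,1]]'; unset R
python3 -m inch '[[3.363,-4.172,0,0,0,0,1],[3.363,-4.172,0,0,0,0,1],[3.363,-4.172,0,0,0,0,1],[3.363,-4.172,0,0,0,0,1],[3.363,-4.172,0,0,0,0,1]]' 60
python3 -m inch '[[3.363,-4.172,0,0,0,0,1],[3.363,-4.172,0,0,0,0,1],[3.363,-4.172,0,0,0,0,1],[3.363,-4.172,0,0,0,0,1],[3.363,-4.172,0,0,0,0,1]]'
python3 -m inch '[[3.363,-4.172,0,0,0,0,1],[3.363,-4.172,0,0,0,0,1],[3.363,-4.172,0,0,0,0,1],[3.363,-4.172,0,0,0,0,1],[3.363,-4.172,0,0,0,0,1]]'
python3 -m inch '[[0,0,1,0,0,0.18,1],[0,0,1,0,0,0.18,1],[0,0,1,0,0,0.18,1],[0,0,1,0,0,0.18,1],[0,0,1,0,0,0.18,1]]'
python3 -m inch '[[0,0,1,0,0,0.18,1],[0,0,1,0,0,0.178,1],[0,0,0,0,0,0,1]]'
python3 - <<'E'
from h import *
st(); go(.4232,.2926,.06,np.radians(131.3))
E
```

```text
t: 1.12
ee_pos: [0.2799, -0.2222, 0.2315]
tcp_rot: [3.141, -0.001, 0.407]
contact_force: [1.4, -0.6, 0.4]
grip_width: 0.0855
t: 1.75
ee_pos: [0.3516, 0.0362, 0.2316]
tcp_rot: [3.141, -0.001, 0.408]
contact_force: [0.9, -0.8, 0.5]
grip_width: 0.0854
t: 2.38
ee_pos: [0.4444, 0.2464, 0.2327]
tcp_rot: [-3.099, 0.0, 0.483]
contact_force: [0.2, -1.0, 0.2]
grip_width: 0.0852
t: 3.0
ee_pos: [0.4735, 0.0194, 0.1833]
tcp_rot: [-2.937, 0.104, -0.085]
contact_force: [-0.0, -0.7, -0.5]
grip_width: 0.0851
t: 3.38
ee_pos: [0.4474, -0.0671, 0.1636]
tcp_rot: [-2.896, 0.182, -0.307]
contact_force: [-0.0, 0.1, 0.2]
grip_width: 0.0855
t3.38 p [447.4 -67.1 163.6] rpy [-2.8959  0.1816 -0.3074] F [-0.   0.1  0.2] w85.5
rz 0.543 then dx -28.62 dy -21.92 dz 10.36 cm | before turn: dx -13.19 dy -33.55 | j6 3.14
```

```bash
cat >> h.py <<'E'
from scipy.spatial.transform import Rotation as Ro
def go(x,y,z,yaw,half=True):   # yaw = j1 - j6 + pi (tool down)
    s=get_state(); p=s["ee_pos"]; j=s["joints"]; Rc=Ro.from_euler("xyz",s["tcp_rot"]).as_matrix()
    y0=np.arctan2(Rc[1,0],Rc[0,0]); L=Ro.from_euler("xyz",[np.pi,0,y0]).as_matrix()
    tilt=Ro.from_matrix(Rc.T@L).as_rotvec()
    j1=np.arctan2(y,x); c=[yaw+k*np.pi for k in range(-4,5) if half or k%2==0]
    j6=[j1-q+np.pi for q in c]; j6=min((q for q in j6 if abs(q)<2.9),key=lambda q:abs(q-j[5])+.3*abs(q))
    d=(j1-j[0])-(j6-j[5]); yw=y0+d; dx,dy=x-p[0],y-p[1]
    f=lambda a:(100*(np.cos(a)*dx+np.sin(a)*dy),100*(np.sin(a)*dx-np.cos(a)*dy))
    print("tilt fix",np.round(tilt,4),"| rz %.4f | shift before turn %.2f %.2f | after turn %.2f %.2f | dz %.2f cm | j6 %.2f->%.2f"%(-d,*f(y0),*f(yw),100*(p[2]-z),j[5],j6))
E
python3 - <<'E'
from h import *
st(); go(.4232,.2926,.06,np.radians(131.3))
E
```

```text
t3.38 p [447.4 -67.1 163.6] rpy [-2.8959  0.1816 -0.3074] F [-0.   0.1  0.2] w85.5
tilt fix [-0.2451  0.1807 -0.0223] | rz -2.5990 | shift before turn -13.19 -33.55 | after turn 28.62 21.92 | dz 10.36 cm | j6 3.14->1.45
```

```bash
python3 -m inch '[[0,0,0,-0.1226,0.0903,-0.011,1],[0,0,0,-0.1225,0.0904,-0.0113,1],[0,0,0,0,0,-0.173,1],[0,0,0,0,0,-0.173,1],[0,0,0,0,0,0,1]]'
python3 - <<'E'
from h import *
st(); go(.4232,.2926,.06,np.radians(131.3))
E
```

```text
t: 4.0
ee_pos: [0.4383, -0.1018, 0.1651]
tcp_rot: [-3.111, -0.014, 0.095]
contact_force: [0.6, 0.5, 0.1]
grip_width: 0.086
t4.00 p [ 438.3 -101.8  165.1] rpy [-3.111  -0.0144  0.0947] F [0.6 0.5 0.1] w86.0
tilt fix [-0.0306 -0.0144  0.0002] | rz -2.1968 | shift before turn 2.23 -39.40 | after turn 30.63 24.89 | dz 10.51 cm | j6 2.80->1.45
```

```bash
python3 -m inch '[[0,0,0,-0.0306,-0.0144,0,1],[0.3,-5.6,0,0,0,0,1],[0.3,-5.6,0,0,0,0,1],[0.3,-5.6,0,0,0,0,1],[0.3,-5.6,0,0,0,0,1]]'
python3 -m inch '[[0.3,-5.6,0,0,0,0,1],[0.3,-5.6,0,0,0,0,1],[0.3,-5.6,0,0,0,0,1],[0,0,0,0,0,-0.17,1],[0,0,0,0,0,-0.17,1]]'
python3 -m inch '[[0,0,0,0,0,-0.17,1],[0,0,0,0,0,-0.17,1],[0,0,0,0,0,-0.17,1],[0,0,0,0,0,-0.17,1],[0,0,0,0,0,-0.17,1]]'
python3 -m inch '[[0,0,0,0,0,-0.17,1],[0,0,0,0,0,-0.17,1],[0,0,0,0,0,-0.17,1],[0,0,0,0,0,-0.17,1],[0,0,0,0,0,-0.17,1]]'
python3 -m inch '[[0,0,0,0,0,-0.16,1],[0,0,0,0,0,0,1]]'
python3 - <<'E'
from h import *
P,d=camera("top"); W=cloud(d)
st(); go(.4232,.2926,.06,np.radians(131.3))
E
```

```text
t: 4.62
ee_pos: [0.4336, 0.0787, 0.1653]
tcp_rot: [-3.106, 0.002, 0.156]
contact_force: [0.9, -0.6, 0.1]
grip_width: 0.0855
t: 5.25
ee_pos: [0.4319, 0.1527, 0.1753]
tcp_rot: [-3.039, -0.033, 0.612]
contact_force: [-0.3, 0.1, -0.6]
grip_width: 0.0851
t: 5.88
ee_pos: [0.432, 0.1524, 0.1754]
tcp_rot: [-3.099, -0.098, 1.461]
contact_force: [-0.0, 0.2, -0.7]
grip_width: 0.0854
t: 6.5
ee_pos: [0.432, 0.1524, 0.1753]
tcp_rot: [3.096, -0.097, 2.315]
contact_force: [0.0, 0.2, -0.3]
grip_width: 0.0855
t: 6.75
ee_pos: [0.432, 0.1523, 0.1754]
tcp_rot: [3.081, -0.089, 2.469]
contact_force: [0.9, 0.2, 0.1]
grip_width: 0.0852
t6.80 p [431.9 152.3 175.4] rpy [ 3.0811 -0.0892  2.4684] F [ 0.7 -0.8 -0.1] w85.3
tilt fix [ 0.0605 -0.0892 -0.0027] | rz 0.1742 | shift before turn 9.43 10.42 | after turn 11.10 8.63 | dz 11.54 cm | j6 0.95->1.45
```

```bash
python3 -m inch '[[0,0,0,0.0605,-0.0892,0,1],[0,0,0,0,0,0.174,1],[5.55,4.3,4,0,0,0,1],[5.55,4.3,4,0,0,0,1],[0,0,0,0,0,0,1]]'
python3 - <<'E'
from h import *
st(); go(.4232,.2926,.09,np.radians(131.3))
E
```

```text
t: 7.42
ee_pos: [0.4231, 0.2626, 0.111]
tcp_rot: [-3.138, -0.001, 2.296]
contact_force: [-0.9, -0.2, -1.3]
grip_width: 0.085
t7.42 p [423.1 262.6 111. ] rpy [-3.1383e+00 -1.1000e-03  2.2963e+00] F [-0.9 -0.2 -1.3] w85.0
tilt fix [-0.0033 -0.0011  0.    ] | rz 0.0047 | shift before turn 2.24 2.00 | after turn 2.25 1.99 | dz 2.10 cm | j6 1.40->1.45
```

```bash
python3 -m inch '[[2.25,1.99,0,-0.003,-0.001,0.0047,1],[0,0,4,0,0,0,1],[0,0,3,0,0,0,1],[0,0,1.2,0,0,0,1],[0,0,0,0,0,0,1]]' 60
python3 -m inch '[[0,0,0,0,0,0,0.3],[0,0,0,0,0,0,0.3],[0,0,0,0,0,0,0.3],[0,0,0,0,0,0,0.3]]' 60
python3 - <<'E'
from h import *
st()
E
```

```text
t: 8.05
ee_pos: [0.4251, 0.2901, 0.0317]
tcp_rot: [3.139, 0.001, 2.289]
contact_force: [0.3, 0.1, -0.4]
grip_width: 0.0854
t: 8.55
ee_pos: [0.4259, 0.2911, 0.033]
tcp_rot: [3.136, 0.001, 2.29]
contact_force: [-0.2, -0.9, 5.5]
grip_width: 0.0365
t8.55 p [425.9 291.1  33. ] rpy [3.1356e+00 1.0000e-03 2.2904e+00] F [-0.2 -0.9  5.5] w36.5
```

```bash
python3 -m inch '[[0,0,-2,0,0,0,0.3],[0,0,-5,0,0,0,0.3],[0,0,-4,0,0,0,0.3],[0,0,0,0,0,0,0.3]]'
python3 - <<'E'
from h import *
st(); go(.475,-.0909,.11,np.radians(180.8))
E
```

```text
t: 9.05
ee_pos: [0.4265, 0.2916, 0.1453]
tcp_rot: [3.131, 0.001, 2.291]
contact_force: [-0.5, -0.2, -1.8]
grip_width: 0.0363
t9.05 p [426.5 291.6 145.3] rpy [3.1314e+00 1.5000e-03 2.2906e+00] F [-0.5 -0.2 -1.8] w36.3
tilt fix [0.0102 0.0015 0.    ] | rz -0.8650 | shift before turn -31.96 -21.57 | after turn -4.32 -38.31 | dz 3.53 cm | j6 1.45->-0.20
```

```bash
python3 -m inch '[[0,0,0,0.0102,0.0015,-0.173,0.3],[0,0,0,0,0,-0.173,0.3],[0,0,0,0,0,-0.173,0.3],[0,0,0,0,0,-0.173,0.3],[0,0,0,0,0,-0.173,0.3]]'
python3 -m inch '[[-0.62,-5.4,0.3,0,0,0,0.3],[-0.62,-5.4,0.3,0,0,0,0.3],[-0.62,-5.4,0.3,0,0,0,0.3],[-0.62,-5.4,0.3,0,0,0,0.3],[-0.62,-5.4,0.3,0,0,0,0.3]]'
python3 -m inch '[[-0.62,-5.4,0.3,0,0,0,0.3],[-0.62,-5.4,0.3,0,0,0,0.3],[0,0,0,0,0,0,0.3]]'
python3 - <<'E'
from h import *
P,d=camera("side"); cv2.imwrite("pics/s1.png",cv2.resize(cv2.cvtColor(P,cv2.COLOR_RGB2BGR)[120:280,220:420],None,fx=3.5,fy=3.5))
st(); go(.475,-.0909,.07,np.radians(180.8))
E
```

```text
t: 9.68
ee_pos: [0.4242, 0.29, 0.1403]
tcp_rot: [-3.136, -0.007, -3.122]
contact_force: [-0.4, 0.1, -1.9]
grip_width: 0.0363
t: 10.3
ee_pos: [0.4589, 0.0191, 0.1265]
tcp_rot: [-3.137, -0.006, -3.127]
contact_force: [0.4, -0.5, -0.4]
grip_width: 0.0362
t: 10.68
ee_pos: [0.4728, -0.0901, 0.1206]
tcp_rot: [-3.137, -0.007, -3.133]
contact_force: [-0.0, 1.2, -1.3]
grip_width: 0.0361
t10.72 p [472.6 -88.5 120.7] rpy [-3.1379 -0.0071 -3.1313] F [ 0.1  0.4 -0.9] w36.4
tilt fix [-0.0037 -0.0071  0.    ] | rz -0.0037 | shift before turn -0.24 -0.25 | after turn -0.24 -0.25 | dz 5.07 cm | j6 -0.19->-0.20
```

View pics/s1.png

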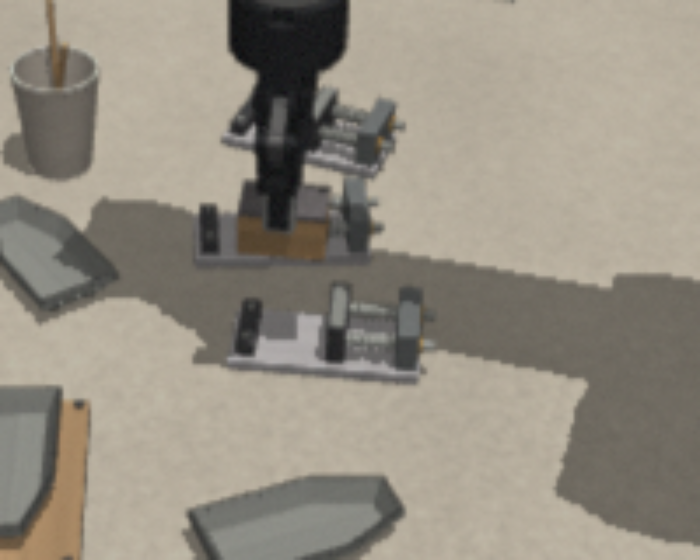

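```bash
python3 -m inch '[[-0.24,-0.25,0,-0.0037,-0.0071,-0.0037,0.3],[0,0,2.5,0,0,0,0.3],[0,0,2.5,0,0,0,0.3],[0,0,0,0,0,0,0.3]]'
python3 - <<'E'
from h import *
st(); go(.475,-.0909,.0485,np.radians(180.8)); s=get_state(); p=s["ee_pos"]
f=lambda W:[ (lambda q:(np.round(np.percentile(q,[1,3,50,97,99],axis=0)*1000,1).tolist(),len(q)))(W[(abs(W[...,0]-p[0])<.06)&(abs(W[...,1]-p[1])<.05)&(W[...,2]>p[2]-.03)&(W[...,2]<p[2]+.006)&(W[...,2]>.046)]-p)]
for n in("side","top"):
    P,d=camera(n); W=cloud(d,n); print(n,f(W))
E
```

```text
t: 11.22
ee_pos: [0.4744, -0.088, 0.0704]
tcp_rot: [3.141, -0.001, -3.122]
contact_force: [-0.6, 0.7, -0.5]
grip_width: 0.0367
t11.22 p [474.4 -88.   70.4] rpy [ 3.1412e+00 -1.5000e-03 -3.1216e+00] F [-0.6  0.7 -0.5] w36.7
tilt fix [ 0.0004 -0.0015 -0.    ] | rz 0.0061 | shift before turn -0.06 -0.29 | after turn -0.06 -0.29 | dz 2.19 cm | j6 -0.20->-0.20
side [([[-46.6, -16.4, -24.1], [-41.3, -6.9, -23.5], [-5.8, 18.8, -9.5], [26.0, 23.0, 5.5], [26.2, 24.8, 5.8]], 223)]Traceback (most recent call last):
  File "<stdin>", line 5, in <module>
  File "<stdin>", line 3, in <lambda>
  File "<stdin>", line 3, in <lambda>
    return _quantile_unchecked(
        a, q, axis, out, overwrite_input, method, keepdims, weights)
    return _ureduce(a,
                    func=_quantile_ureduce_func,
    ...<5 lines>...
                    overwrite_input=overwrite_input,
                    method=method)
    r = func(a, **kwargs)
    result = _quantile(arr,
                       quantiles=q,
    ...<2 lines>...
                       out=out,
                       weights=wgt)
    slices_having_nans = np.isnan(arr[-1, ...])
                                  ~~~^^^^^^^^^
IndexError: index -1 is out of bounds for axis 0 with size 0
```

```bash
python3 -m inch '[[-0.06,-0.29,0,0,-0.0015,0.006,0.3],[0,0,1.2,0,0,0,0.3],[0,0,0.9,0,0,0,0.3],[0,0,0,0,0,0,0.3],[0,0,0,0,0,0,0.3]]'
python3 - <<'E'
from h import *
st(); go(.475,-.0909,.0485,np.radians(180.8))
E
```

```text
t: 11.95
ee_pos: [0.4766, -0.0925, 0.0509]
tcp_rot: [-3.141, 0.003, -3.13]
contact_force: [-0.5, -0.1, -0.7]
grip_width: 0.0364
t11.95 p [476.6 -92.5  50.9] rpy [-3.1412  0.0033 -3.13  ] F [-0.5 -0.1 -0.7] w36.4
tilt fix [-0.0004  0.0033 -0.    ] | rz -0.0024 | shift before turn 0.16 0.16 | after turn 0.16 0.16 | dz 0.24 cm | j6 -0.20->-0.20
```

```bash
python3 -m inch '[[0,0.1,0.15,0,0.003,-0.002,0.3],[0,0,0,0,0,0,0.3],[0.4,0,0,0,0,0,0.3],[0.3,0,0,0,0,0,0.3],[0,0,0,0,0,0,0.3]]'
python3 -c "from h import *;st()"
python3 -m inch '[[0.3,0,0,0,0,0,0.3],[0.3,0,0,0,0,0,0.3],[0.3,0,0,0,0,0,0.3],[0.3,0,0,0,0,0,0.3],[0,0,0,0,0,0,0.3]]'
python3 -c "from h import *;st()"
python3 -m inch '[[0.3,0,0,0,0,0,0.3],[0.3,0,0,0,0,0,0.3],[0,0,0,0,0,0,0.3]]'
python3 - <<'E'
from h import *
st(); go(.4519,-.0912,.034,np.radians(180.8))
P,d=camera("side"); cv2.imwrite("pics/s2.png",cv2.resize(cv2.cvtColor(P,cv2.COLOR_RGB2BGR)[170:270,240:400],None,fx=4.5,fy=4.5,interpolation=cv2.INTER_CUBIC))
E
```

```text
t: 12.58
ee_pos: [0.4693, -0.0915, 0.0496]
tcp_rot: [-3.141, 0.001, -3.128]
contact_force: [0.6, -0.2, 0.1]
grip_width: 0.0366
t12.57 p [469.3 -91.5  49.6] rpy [-3.141e+00  6.000e-04 -3.128e+00] F [ 0.6 -0.2  0.1] w36.6
t: 13.2
ee_pos: [0.4581, -0.0918, 0.0499]
tcp_rot: [-3.141, 0.002, -3.128]
contact_force: [3.8, 0.0, -1.3]
grip_width: 0.0364
t13.20 p [458.1 -91.8  49.9] rpy [-3.1408e+00  1.9000e-03 -3.1279e+00] F [ 3.8  0.  -1.3] w36.4
t: 13.58
ee_pos: [0.4523, -0.0919, 0.0499]
tcp_rot: [-3.141, 0.002, -3.128]
contact_force: [5.1, -0.3, -1.1]
grip_width: 0.0359
t13.57 p [452.3 -91.9  49.9] rpy [-3.1408e+00  2.1000e-03 -3.1278e+00] F [ 5.1 -0.3 -1.1] w35.9
tilt fix [-0.0008  0.0021 -0.    ] | rz -0.0002 | shift before turn 0.04 0.07 | after turn 0.04 0.07 | dz 1.59 cm | j6 -0.21->-0.21
```

View pics/s2.png

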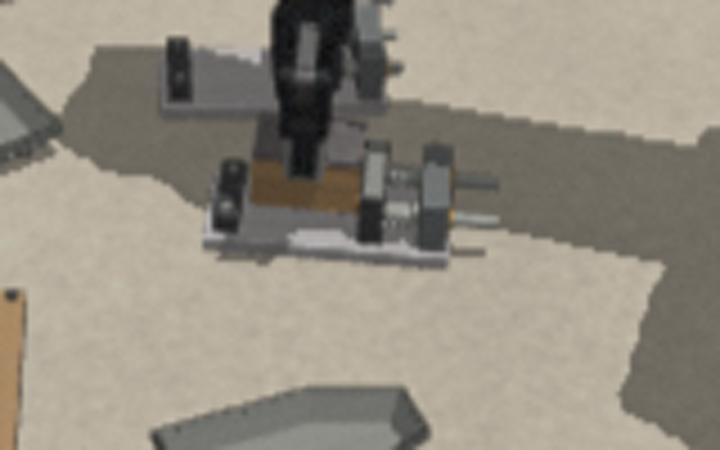

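```bash
python3 -m inch '[[0,0.05,0.6,0,0.002,0,0.3],[0,0,0.5,0,0,0,0.3],[0,0,0.3,0,0,0,0.3],[0,0,0,0,0,0,0.3]]'
python3 -c "from h import *;st()"
python3 -m inch '[[0,0,0.1,0,0,0,0.3],[0,0,0.1,0,0,0,0.3],[0,0,0,0,0,0,0.3]]'
python3 -c "from h import *;st()"
```

```text
t: 14.12
ee_pos: [0.4528, -0.0915, 0.036]
tcp_rot: [-3.141, 0.001, -3.128]
contact_force: [6.3, 0.1, -0.4]
grip_width: 0.0365
t14.12 p [452.8 -91.5  36. ] rpy [-3.1407e+00  8.0000e-04 -3.1278e+00] F [ 6.3  0.1 -0.4] w36.5
t: 14.5
ee_pos: [0.4529, -0.0915, 0.0343]
tcp_rot: [-3.141, 0.001, -3.128]
contact_force: [5.0, -0.5, 0.9]
grip_width: 0.0359
t14.50 p [452.9 -91.5  34.3] rpy [-3.1406e+00  1.2000e-03 -3.1277e+00] F [ 5.  -0.5  0.9] w35.9
```

```bash
python3 -m inch '[[0,0,0.1,0,0,0,0.3],[0,0,0.05,0,0,0,0.3],[0,0,0,0,0,0,0.3]]'
python3 -c "from h import *;st()"
python3 -m inch '[[-0.15,0,0,0,0,0,0.3],[-0.15,0,0,0,0,0,0.3],[-0.1,0,0,0,0,0,0.3],[0,0,0,0,0,0,0.3]]'
python3 -c "from h import *;st()"
```

```text
t: 14.88
ee_pos: [0.453, -0.0915, 0.034]
tcp_rot: [-3.14, 0.002, -3.128]
contact_force: [1.1, 0.8, 11.5]
grip_width: 0.0364
t14.88 p [453.  -91.5  34. ] rpy [-3.1405e+00  1.9000e-03 -3.1278e+00] F [ 1.1  0.8 11.5] w36.4
t: 15.38
ee_pos: [0.4531, -0.0915, 0.0339]
tcp_rot: [-3.14, -0.005, -3.128]
contact_force: [-12.5, -1.1, 24.7]
grip_width: 0.0365
t15.38 p [453.1 -91.5  33.9] rpy [-3.1399 -0.0049 -3.1282] F [-12.5  -1.1  24.7] w36.5
```

```bash
python3 -m inch '[[0,0,-0.1,0,0,0,0.3],[0,0,0,0,0,0,0.3]]'
python3 -c "from h import *;st()"
python3 - <<'E'
from h import *
P,d=camera("side"); cv2.imwrite("pics/s3.png",cv2.resize(cv2.cvtColor(P,cv2.COLOR_RGB2BGR)[180:250,265:375],None,fx=6.5,fy=6.5,interpolation=cv2.INTER_CUBIC))
E
```

```text
t: 15.62
ee_pos: [0.4561, -0.0915, 0.034]
tcp_rot: [-3.14, 0.0, -3.128]
contact_force: [0.6, 0.2, 7.6]
grip_width: 0.0367
t15.62 p [456.1 -91.5  34. ] rpy [-3.1405  0.     -3.128 ] F [0.6 0.2 7.6] w36.7
```

View pics/s3.png

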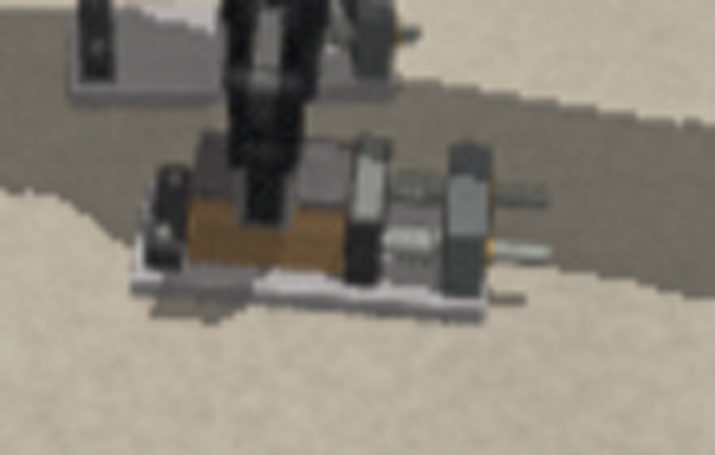

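```bash
python3 -m inch '[[0,0,-0.05,0,0,0,0.3],[-0.1,0,0,0,0,0,0.3],[0,0,0,0,0,0,0.3]]'
python3 -c "from h import *;st()"
python3 -m inch '[[-0.1,0,0,0,0,0,0.3],[-0.05,0,0,0,0,0,0.3],[0,0,0,0,0,0,0.3]]'
python3 -c "from h import *;st()"
```

```text
t: 16.05
ee_pos: [0.4562, -0.0914, 0.034]
tcp_rot: [-3.14, -0.002, -3.128]
contact_force: [-0.5, -1.4, 9.6]
grip_width: 0.0359
t16.05 p [456.2 -91.4  34. ] rpy [-3.1404e+00 -2.2000e-03 -3.1280e+00] F [-0.5 -1.4  9.6] w35.9
t: 16.42
ee_pos: [0.4579, -0.0914, 0.034]
tcp_rot: [-3.14, -0.002, -3.128]
contact_force: [-1.1, -0.7, 8.7]
grip_width: 0.0364
t16.43 p [457.9 -91.4  34. ] rpy [-3.1405e+00 -1.8000e-03 -3.1279e+00] F [-1.1 -0.7  8.7] w36.4
```

```bash
python3 -m inch '[[-0.1,0,0,0,0,0,0.3],[-0.05,0,0,0,0,0,0.3],[0,0,0,0,0,0,0.3]]'
python3 -c "from h import *;st()"
python3 -m inch '[[-0.1,0,0,0,0,0,0.3],[0,0,0,0,0,0,0.3]]'
python3 - <<'E'
from h import *
st()
P,d=camera("side"); cv2.imwrite("pics/s4.png",cv2.resize(cv2.cvtColor(P,cv2.COLOR_RGB2BGR)[180:250,265:375],None,fx=6.5,fy=6.5,interpolation=cv2.INTER_CUBIC))
E
```

```text
t: 16.8
ee_pos: [0.4583, -0.0914, 0.034]
tcp_rot: [-3.14, -0.004, -3.128]
contact_force: [-5.3, -1.4, 11.7]
grip_width: 0.0364
t16.80 p [458.3 -91.4  34. ] rpy [-3.1404 -0.0038 -3.128 ] F [-5.3 -1.4 11.7] w36.4
t: 17.05
ee_pos: [0.4583, -0.0914, 0.034]
tcp_rot: [-3.14, -0.005, -3.128]
contact_force: [-8.1, -1.3, 15.7]
grip_width: 0.0366
t17.05 p [458.3 -91.4  34. ] rpy [-3.1403 -0.0054 -3.1281] F [-8.1 -1.3 15.7] w36.6
```

View pics/s4.png

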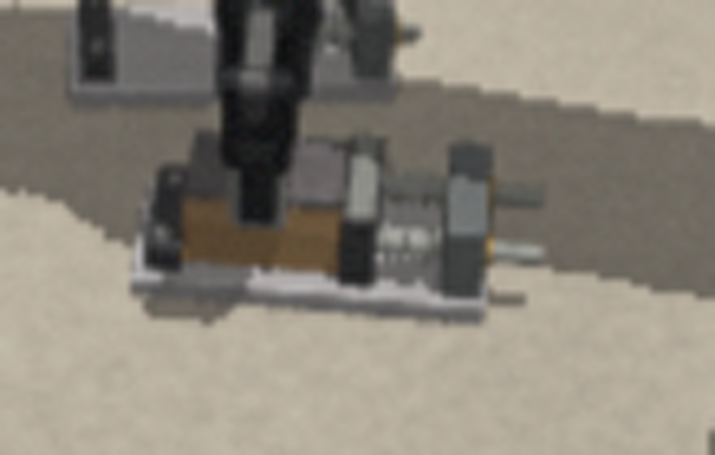

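The block is home against fixed jaw A. Its TCP position is 458.3 mm against 458 predicted. Releasing it.

```bash
python3 -m inch '[[0.1,0,-0.1,0,0,0,0.3],[0,0,0,0,0,0,0.3]]'
python3 -c "from h import *;st()"
python3 -m inch '[[0,0,0,0,0,0,0.6],[0,0,0,0,0,0,1],[0,0,0,0,0,0,1],[0,0,-2,0,0,0,1],[0,0,-4,0,0,0,1]]'
python3 -m inch '[[0,0,-6,0,0,0,1],[0,0,-2,0,0,0,1],[0,0,0,0,0,0,1]]'
python3 - <<'E'
from h import *
P,d=camera("top"); W=cloud(d)
g,a,s,z,k=blk(W,(.622,.302)); print("b1",np.round(g*1000,1),np.degrees(a),s,z,k)
st(); go(*g,.09,a)
E
```

```text
t: 17.35
ee_pos: [0.4583, -0.0913, 0.034]
tcp_rot: [-3.141, -0.004, -3.128]
contact_force: [-4.3, -2.0, 4.3]
grip_width: 0.0363
t17.35 p [458.3 -91.3  34. ] rpy [-3.1405 -0.004  -3.128 ] F [-4.3 -2.   4.3] w36.3
t: 17.98
ee_pos: [0.4584, -0.0908, 0.0937]
tcp_rot: [3.141, -0.005, -3.128]
contact_force: [0.2, 0.4, -0.2]
grip_width: 0.0854
t: 18.35
ee_pos: [0.461, -0.0912, 0.1761]
tcp_rot: [-3.14, 0.002, -3.128]
contact_force: [-0.2, 0.7, -0.3]
grip_width: 0.0857
b1 [623.5 302.4] 116.17482554966567 [39.60938427 61.11013557] 0.04518829449377644 275
t18.40 p [460.1 -91.1 174.5] rpy [-3.1410e+00 -5.0000e-04 -3.1279e+00] F [ 1.  -0.1 -0.6] w85.6
tilt fix [-0.0006 -0.0005  0.    ] | rz -2.0139 | shift before turn -16.88 39.12 | after turn -28.11 -32.02 | dz 8.45 cm | j6 -0.21->-1.58
```

```bash
python3 -m inch '[[0,0,0,0,0,0.161,1],[0,0,0,0,0,0.161,1],[0,0,0,0,0,0.161,1],[0,0,0,0,0,0.161,1],[0,0,0,0,0,0.161,1]]'
python3 -m inch '[[0,0,0,0,0,0.161,1],[0,0,0,0,0,0.161,1],[3.5,4,0,0,0,0,1],[3.5,4,0,0,0,0,1],[3.5,4,0,0,0,0,1]]'
python3 -m inch '[[3.5,4,0,0,0,0,1],[3.5,4,0,0,0,0,1],[3.5,4,0,0,0,0,1],[3.5,4,0,0,0,0,1],[0,0,0,0,0,0,1]]'
python3 -m inch '[[3.0,3.4,0,0,0,0,1],[0,0,0,0,0,0,1],[0,0,0,0,0,0,1]]'
python3 - <<'E'
from h import *
st(); go(.6235,.3024,.06,np.radians(115.8))
print(plane([[193,128]],.1),plane([[278,122]],.03),plane([[365,158]],.09))
E
```

```text
t: 19.02
ee_pos: [0.4588, -0.0909, 0.1723]
tcp_rot: [-3.138, -0.003, 2.345]
contact_force: [0.1, -0.2, -0.8]
grip_width: 0.0854
t: 19.65
ee_pos: [0.5206, 0.0574, 0.1722]
tcp_rot: [-3.137, -0.001, 2.028]
contact_force: [0.1, -0.8, -0.3]
grip_width: 0.0854
t: 20.27
ee_pos: [0.6025, 0.2553, 0.1701]
tcp_rot: [-3.136, -0.001, 2.032]
contact_force: [-0.6, -1.1, -0.2]
grip_width: 0.0855
t: 20.65
ee_pos: [0.6193, 0.2932, 0.1728]
tcp_rot: [-3.138, 0.0, 2.028]
contact_force: [-0.1, 0.2, -0.4]
grip_width: 0.0857
t20.65 p [619.3 293.2 172.8] rpy [-3.1375e+00  3.0000e-04  2.0279e+00] F [-0.1  0.2 -0.4] w85.7
tilt fix [-0.0041  0.0003 -0.    ] | rz 0.0068 | shift before turn 0.64 0.78 | after turn 0.65 0.78 | dz 11.28 cm | j6 1.56->1.57
[[0.74495521 0.2132862 ]] [[ 0.7876356  -0.02918324]] [[ 0.67076921 -0.28147409]]
```

```bash
python3 -m inch '[[0.65,0.78,0,-0.004,0,0.007,1],[0,0,5,0,0,0,1],[0,0,5,0,0,0,1],[0,0,0,0,0,0,1],[0,0,0,0,0,0,1]]'
python3 - <<'E'
from h import *
st(); go(.6235,.3024,.032,np.radians(115.8))
E
```

```text
t: 21.28
ee_pos: [0.6253, 0.3038, 0.0763]
tcp_rot: [3.137, -0.0, 2.021]
contact_force: [0.6, -0.7, 0.5]
grip_width: 0.0856
t21.27 p [625.3 303.8  76.3] rpy [ 3.1368e+00 -1.0000e-04  2.0208e+00] F [ 0.6 -0.7  0.5] w85.6
tilt fix [ 0.0048 -0.0001 -0.    ] | rz -0.0003 | shift before turn -0.05 -0.22 | after turn -0.05 -0.22 | dz 4.43 cm | j6 1.57->1.57
```

```bash
python3 -m inch '[[-0.05,-0.2,2,0.004,0,0,1],[0,0,2.3,0,0,0,1],[0,0,0,0,0,0,1],[0,0,0,0,0,0,1]]'
python3 -c "from h import *;st()"
python3 -m inch '[[0,0,0,0,0,0,0.3],[0,0,0,0,0,0,0.3],[0,0,0,0,0,0,0.3],[0,0,0,0,0,0,0.3],[0,0,0,0,0,0,0.3]]' 60
python3 -c "from h import *;st()"
python3 -m inch '[[0,0,-2,0,0,0,0.3],[0,0,-5,0,0,0,0.3],[0,0,-5,0,0,0,0.3],[0,0,0,0,0,0,0.3],[0,0,0,0,0,0,0.3]]'
python3 - <<'E'
from h import *
a=np.radians(10.4); e=np.array([np.cos(a),np.sin(a)]); s=np.array([.5016,-.2098]); print(s+.017*e)
st(); go(*(s+.018*e),.12,a+np.pi)
E
```

```text
t: 21.78
ee_pos: [0.6233, 0.3026, 0.0321]
tcp_rot: [-3.141, -0.0, 2.021]
contact_force: [-0.1, -0.2, 0.3]
grip_width: 0.0856
t21.77 p [623.3 302.6  32.1] rpy [-3.1414e+00 -1.0000e-04  2.0212e+00] F [-0.1 -0.2  0.3] w85.6
t: 22.4
ee_pos: [0.6235, 0.3027, 0.0321]
tcp_rot: [3.141, -0.0, 2.021]
contact_force: [0.0, -0.4, 6.1]
grip_width: 0.0365
t22.40 p [623.5 302.7  32.1] rpy [ 3.1412e+00 -1.0000e-04  2.0213e+00] F [ 0.  -0.4  6.1] w36.5
t: 23.02
ee_pos: [0.6227, 0.3023, 0.1501]
tcp_rot: [-3.139, -0.0, 2.021]
contact_force: [-0.6, 0.2, -2.0]
grip_width: 0.0361
[ 0.51832072 -0.20673117]
t23.02 p [622.7 302.3 150.1] rpy [-3.1389e+00 -1.0000e-04  2.0213e+00] F [-0.6  0.2 -2. ] w36.1
tilt fix [-0.0027 -0.0001  0.    ] | rz 1.8397 | shift before turn -41.31 -31.46 | after turn -19.35 48.18 | dz 3.01 cm | j6 1.57->2.58
```

```bash
python3 -m inch '[[0,0,0,-0.0027,0,-0.1628,0.3],[0,0,0,0,0,-0.1628,0.3],[0,0,0,0,0,-0.1628,0.3],[0,0,0,0,0,-0.1628,0.3],[0,0,0,0,0,-0.1628,0.3]]'
python3 -m inch '[[0,0,0,0,0,-0.1628,0.3],[0,0,0,0,0,-0.1628,0.3],[0,0,0,0,0,-0.1628,0.3],[2.15,-5.35,0,0,0,0,0.3],[2.15,-5.35,0,0,0,0,0.3]]'
python3 -m inch '[[2.15,-5.35,0,0,0,0,0.3],[2.15,-5.35,0,0,0,0,0.3],[2.15,-5.35,0,0,0,0,0.3],[2.15,-5.35,0,0,0,0,0.3],[2.15,-5.35,0,0,0,0,0.3]]'
python3 -m inch '[[2.15,-5.35,0,0,0,0,0.3],[2.0,-5.0,0,0,0,0,0.3],[0,0,0,0,0,0,0.3],[0,0,0,0,0,0,0.3]]'
cat >> h.py <<'E'
def clamp(q,dx,z):  # tool x = -clamp x ; dx = tcp along clamp x from seat
    e=np.array([np.cos(q[2]),np.sin(q[2])]); p=get_state()["ee_pos"][:2]-q[:2]
    print("clamp-frame x %.1f y %.1f mm"%(1000*(p@e),1000*(p@[-e[1],e[0]])))
    go(*(q[:2]+dx*e),z,q[2]+np.pi,half=False)
B=np.array([.5016,-.2098,np.radians(10.4)])
E
python3 -c "from h import *;st();clamp(B,.018,.07)"
```

```text
t: 23.65
ee_pos: [0.6219, 0.3019, 0.1482]
tcp_rot: [-3.14, -0.003, 2.841]
contact_force: [0.3, -0.8, -1.0]
grip_width: 0.0365
t: 24.28
ee_pos: [0.5985, 0.1883, 0.1478]
tcp_rot: [-3.141, -0.003, -2.958]
contact_force: [1.0, -1.0, -0.1]
grip_width: 0.0363
t: 24.9
ee_pos: [0.5409, -0.0946, 0.1484]
tcp_rot: [3.14, -0.002, -2.959]
contact_force: [1.2, -0.2, -1.1]
grip_width: 0.0365
t: 25.4
ee_pos: [0.5198, -0.2019, 0.1489]
tcp_rot: [3.139, -0.001, -2.96]
contact_force: [0.4, 0.1, -1.4]
grip_width: 0.0362
t25.40 p [ 519.8 -201.9  148.9] rpy [ 3.1389e+00 -1.3000e-03 -2.9602e+00] F [ 0.4  0.1 -1.4] w36.2
clamp-frame x 19.3 y 4.4 mm
tilt fix [ 0.0027 -0.0013 -0.    ] | rz -0.0001 | shift before turn 0.13 -0.44 | after turn 0.13 -0.44 | dz 7.89 cm | j6 -0.55->-0.56
```

```bash
python3 -m inch '[[0.13,-0.44,0,0.0027,-0.0013,0,0.3],[0,0,4,0,0,0,0.3],[0,0,4,0,0,0,0.3],[0,0,0,0,0,0,0.3],[0,0,0,0,0,0,0.3]]'
python3 -c "from h import *;st();clamp(B,.018,.048)"
```

```text
t: 26.02
ee_pos: [0.5213, -0.2067, 0.0719]
tcp_rot: [-3.139, 0.003, -2.958]
contact_force: [0.5, 0.5, 0.4]
grip_width: 0.0364
t26.02 p [ 521.3 -206.7   71.9] rpy [-3.1389  0.0034 -2.9583] F [0.5 0.5 0.4] w36.4
clamp-frame x 19.9 y -0.5 mm
tilt fix [-0.0027  0.0034 -0.    ] | rz 0.0018 | shift before turn 0.19 0.05 | after turn 0.19 0.05 | dz 2.39 cm | j6 -0.56->-0.56
```

```bash
python3 -m inch '[[0.1,0.05,1.2,-0.0027,0.0034,0.0018,0.3],[0,0,1,0,0,0,0.3],[0,0,0,0,0,0,0.3],[0,0,0,0,0,0,0.3]]'
python3 -c "from h import *;st();clamp(B,-.006,.048)"
python3 -m inch '[[0.4,0,0,0,0,0,0.3],[0.3,0,0,0,0,0,0.3],[0.3,0,0,0,0,0,0.3],[0.3,0,0,0,0,0,0.3],[0,0,0,0,0,0,0.3]]'
python3 -c "from h import *;st();clamp(B,-.006,.048)"
```

```text
t: 26.52
ee_pos: [0.5195, -0.2068, 0.0486]
tcp_rot: [3.141, -0.001, -2.961]
contact_force: [0.3, -0.4, -0.5]
grip_width: 0.0365
t26.52 p [ 519.5 -206.8   48.6] rpy [ 3.1409e+00 -1.0000e-03 -2.9613e+00] F [ 0.3 -0.4 -0.5] w36.5
clamp-frame x 18.1 y -0.3 mm
tilt fix [ 0.0007 -0.001  -0.    ] | rz -0.0013 | shift before turn 2.41 0.03 | after turn 2.41 0.03 | dz 0.06 cm | j6 -0.56->-0.58
t: 27.15
ee_pos: [0.507, -0.2091, 0.0489]
tcp_rot: [3.141, 0.0, -2.961]
contact_force: [4.2, 0.6, -1.1]
grip_width: 0.0367
t27.15 p [ 507.  -209.1   48.9] rpy [ 3.1412e+00  2.0000e-04 -2.9613e+00] F [ 4.2  0.6 -1.1] w36.7
clamp-frame x 5.5 y -0.3 mm
tilt fix [0.0004 0.0002 0.    ] | rz -0.0012 | shift before turn 1.15 0.03 | after turn 1.15 0.03 | dz 0.09 cm | j6 -0.57->-0.58
```

```bash
python3 -m inch '[[0.3,0.03,0,0,0,-0.001,0.3],[0.3,0,0,0,0,0,0.3],[0.3,0,0,0,0,0,0.3],[0.25,0,0,0,0,0,0.3],[0,0,0,0,0,0,0.3]]'
python3 -c "from h import *;st();clamp(B,-.006,.0335)"
python3 -m inch '[[0,0,0.5,0,0,0,0.3],[0,0,0.5,0,0,0,0.3],[0,0,0.4,0,0,0,0.3],[0,0,0,0,0,0,0.3],[0,0,0,0,0,0,0.3]]'
python3 -c "from h import *;st();clamp(B,0,.033)"
```

```text
t: 27.78
ee_pos: [0.4961, -0.2111, 0.049]
tcp_rot: [-3.142, 0.001, -2.96]
contact_force: [4.8, 0.7, -1.8]
grip_width: 0.0362
t27.77 p [ 496.1 -211.1   49. ] rpy [-3.1416e+00  6.0000e-04 -2.9603e+00] F [ 4.8  0.7 -1.8] w36.2
clamp-frame x -5.7 y -0.3 mm
tilt fix [-0.      0.0006 -0.    ] | rz -0.0002 | shift before turn 0.03 0.03 | after turn 0.03 0.03 | dz 1.55 cm | j6 -0.58->-0.58
t: 28.4
ee_pos: [0.4965, -0.2113, 0.0351]
tcp_rot: [-3.141, 0.001, -2.96]
contact_force: [4.5, -0.4, -2.0]
grip_width: 0.0366
t28.40 p [ 496.5 -211.3   35.1] rpy [-3.1410e+00  1.1000e-03 -2.9601e+00] F [ 4.5 -0.4 -2. ] w36.6
clamp-frame x -5.3 y -0.5 mm
tilt fix [-0.0006  0.0011 -0.    ] | rz -0.0001 | shift before turn -0.53 0.05 | after turn -0.53 0.05 | dz 0.21 cm | j6 -0.58->-0.58
```

```bash
python3 -m inch '[[0,0.05,0.1,0,0,0,0.3],[0,0,0.05,0,0,0,0.3],[0,0,0,0,0,0,0.3]]'
python3 -c "from h import *;st();clamp(B,0,.033)"
python3 -m inch '[[-0.15,0,0,0,0,0,0.3],[-0.15,0,0,0,0,0,0.3],[-0.1,0,0,0,0,0,0.3],[0,0,0,0,0,0,0.3]]'
python3 -c "from h import *;st();clamp(B,0,.033)"
```

```text
t: 28.78
ee_pos: [0.4967, -0.211, 0.0341]
tcp_rot: [-3.14, 0.002, -2.96]
contact_force: [5.4, 0.3, 1.6]
grip_width: 0.0359
t28.77 p [ 496.7 -211.    34.1] rpy [-3.1404e+00  1.8000e-03 -2.9603e+00] F [5.4 0.3 1.6] w35.9
clamp-frame x -5.1 y -0.3 mm
tilt fix [-0.0012  0.0018 -0.    ] | rz -0.0002 | shift before turn -0.51 0.03 | after turn -0.51 0.03 | dz 0.11 cm | j6 -0.58->-0.58
t: 29.28
ee_pos: [0.5005, -0.2103, 0.0341]
tcp_rot: [-3.14, 0.002, -2.96]
contact_force: [5.9, 0.0, 2.9]
grip_width: 0.0366
t29.27 p [ 500.5 -210.3   34.1] rpy [-3.1404e+00  1.5000e-03 -2.9602e+00] F [5.9 0.  2.9] w36.6
clamp-frame x -1.1 y -0.3 mm
tilt fix [-0.0011  0.0015 -0.    ] | rz -0.0001 | shift before turn -0.11 0.03 | after turn -0.11 0.03 | dz 0.11 cm | j6 -0.58->-0.58
```

```bash
python3 -m inch '[[-0.1,0,0,0,0,0,0.3],[-0.1,0,0,0,0,0,0.3],[0,0,0,0,0,0,0.3]]'
python3 -c "from h import *;st();clamp(B,0,.033)"
python3 -m inch '[[-0.05,0,0.05,0,0,0,0.3],[0,0,0.05,0,0,0,0.3],[0,0,0,0,0,0,0.3]]'
python3 -c "from h import *;st();clamp(B,0,.033)"
```

```text
t: 29.65
ee_pos: [0.5017, -0.2098, 0.0335]
tcp_rot: [-3.141, -0.0, -2.96]
contact_force: [4.2, -1.1, 1.5]
grip_width: 0.0358
t29.65 p [ 501.7 -209.8   33.5] rpy [-3.1410e+00 -1.0000e-04 -2.9604e+00] F [ 4.2 -1.1  1.5] w35.8
clamp-frame x 0.1 y 0.0 mm
tilt fix [-0.0005 -0.0001  0.    ] | rz -0.0003 | shift before turn 0.01 -0.00 | after turn 0.01 -0.00 | dz 0.05 cm | j6 -0.58->-0.58
t: 30.02
ee_pos: [0.5017, -0.2096, 0.0331]
tcp_rot: [-3.141, -0.001, -2.96]
contact_force: [1.6, -0.6, 8.1]
grip_width: 0.0361
t30.02 p [ 501.7 -209.6   33.1] rpy [-3.1411e+00 -5.0000e-04 -2.9605e+00] F [ 1.6 -0.6  8.1] w36.1
clamp-frame x 0.1 y 0.2 mm
tilt fix [-0.0005 -0.0005  0.    ] | rz -0.0004 | shift before turn 0.01 -0.02 | after turn 0.01 -0.02 | dz 0.01 cm | j6 -0.58->-0.58
```

```bash
python3 -m inch '[[-0.1,0,-0.03,0,0,0,0.3],[-0.05,0,0,0,0,0,0.3],[0,0,0,0,0,0,0.3]]'
python3 -c "from h import *;st();clamp(B,0,.033)"
python3 -m inch '[[-0.1,0,0,0,0,0,0.3],[0,0,0,0,0,0,0.3]]'
python3 -c "from h import *;st();clamp(B,0,.033)"
```

```text
t: 30.4
ee_pos: [0.5017, -0.2096, 0.0331]
tcp_rot: [-3.141, -0.004, -2.961]
contact_force: [-2.3, -2.5, 10.1]
grip_width: 0.0365
t30.40 p [ 501.7 -209.6   33.1] rpy [-3.1409 -0.0035 -2.9609] F [-2.3 -2.5 10.1] w36.5
clamp-frame x 0.1 y 0.2 mm
tilt fix [-0.0007 -0.0035  0.    ] | rz -0.0009 | shift before turn 0.01 -0.02 | after turn 0.01 -0.02 | dz 0.01 cm | j6 -0.58->-0.58
t: 30.65
ee_pos: [0.5017, -0.2096, 0.0331]
tcp_rot: [-3.141, -0.005, -2.961]
contact_force: [-6.3, -2.9, 13.1]
grip_width: 0.0362
t30.65 p [ 501.7 -209.6   33.1] rpy [-3.1407 -0.0053 -2.9612] F [-6.3 -2.9 13.1] w36.2
clamp-frame x 0.1 y 0.2 mm
tilt fix [-0.0009 -0.0053  0.    ] | rz -0.0011 | shift before turn 0.01 -0.02 | after turn 0.01 -0.02 | dz 0.01 cm | j6 -0.57->-0.58
```

Block 2 is home in clamp B. I'll release it, rise, back away towards the trays and measure them again.

```bash
python3 -m inch '[[0.15,0,-0.1,0,0,0,0.3],[0,0,0,0,0,0,0.3],[0,0,0,0,0,0,0.6],[0,0,0,0,0,0,1],[0,0,0,0,0,0,1]]'
python3 -m inch '[[0,0,-2,0,0,0,1],[0,0,-5,0,0,0,1],[0,0,-6,0,0,0,1],[0,0,-5,0,0,0,1],[6,0,0,0,0,0,1]]'
python3 -m inch '[[6,0,0,0,0,0,1],[6,0,0,0,0,0,1],[0,0,0,0,0,0,1]]'
python3 - <<'E'
from h import *
P,d=camera("top"); W=cloud(d); np.save("P.npy",P)
st()
for c in((.455,-.091),(.5016,-.2098)):
    g,a,s,z,k=blk(W,c,r=.034); print(np.round(g*1000,1),np.degrees(a),s,z,k)
Q={"t1":(.624,.302,np.radians(116)),"t2":(.437,.276,np.radians(-49)),"t3":(.438,.0984,np.radians(-152.4)),"t4":(.6607,-.1521,np.radians(-46)),"stk":(.623,.076,np.radians(98.5))}
it=[]
for k,q in Q.items():
    q,f,D=fit(P,q,TR,.036 if k=="stk" else .024); it.append((q,TR,.036 if k=="stk" else .024)); print(k,np.round([*q[:2]*1000,np.degrees(q[2])],1),"%.0f"%f)
show(P,it,"pics/fit2.png")
E
```

```text
t: 31.28
ee_pos: [0.5022, -0.2086, 0.033]
tcp_rot: [3.14, -0.002, -2.96]
contact_force: [0.7, 0.7, 0.1]
grip_width: 0.0842
t: 31.9
ee_pos: [0.448, -0.2211, 0.2178]
tcp_rot: [-3.137, 0.006, -2.957]
contact_force: [-0.8, -0.8, -0.1]
grip_width: 0.0853
t: 32.28
ee_pos: [0.3226, -0.2415, 0.214]
tcp_rot: [3.141, -0.001, -2.964]
contact_force: [0.4, 0.6, 0.7]
grip_width: 0.085
t32.33 p [ 324.5 -241.7  214. ] rpy [-3.1415  0.     -2.9628] F [-0.  -0.2 -0.4] w85.5
[453.1 -89.4] -178.59976802575687 [37.31983197 61.4193069 ] 0.04630687978441317 272
[ 499.7 -208. ] -169.6064261494955 [38.35542752 61.44930296] 0.04614939276823281 279
t1 [622.4 306.  114.3] -3889
t2 [434.2 278.  -50.6] -4039
t3 [ 438.1   98.4 -152.4] -4037
t4 [ 630.6 -165.3  -52. ] -3877
stk [604.3  82.9  98.7] -3977
```

View pics/fit2.png

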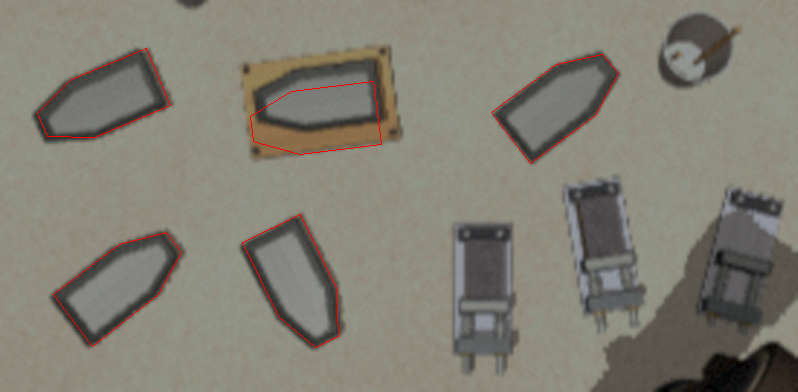

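Blocks are seated in A and B, centred to about 1 mm in this picture. Tray 4 has been knocked aside and was re-fitted at (555,105) in this crop. The stack fit is wrong, at (315,100), so I'll redo it against the wood colour.

```bash
cat >> h.py <<'E'
def fit2(P,q0,T,z,n="top",inner=1.12,outer=1.22,k=(.1,1,1),x0=0):  # colour split by Otsu between bg ring and inside
    lab=cv2.cvtColor(cv2.resize(P,None,fx=3,fy=3,interpolation=cv2.INTER_CUBIC),cv2.COLOR_RGB2LAB).astype(float)*np.array(k)
    def mk(q,s):
        a=np.zeros(lab.shape[:2],np.uint8); cv2.fillPoly(a,[np.int32(np.round((poly(q,T*s,z,n)*3+1)*16))],1,shift=4); return a
    q=np.array(q0,float)
    for _ in range(3):
        bg=np.median(lab[(mk(q,outer)-mk(q,inner))>0],0); fg=np.median(lab[mk(q,.85)>0],0)
        D=np.clip(((lab-bg)@(fg-bg))/((fg-bg)@(fg-bg)),0,1)
        cost=lambda v:-((D-.5)*mk(v,1)).sum()
        q=min((minimize(cost,q,method="Nelder-Mead",options=dict(initial_simplex=q+np.array([[0,0,0],[.006*s,0,.06*s],[0,.006*s,-.06*s],[.004,.004*s,.1*s]]),xatol=1e-5,fatol=.01,maxiter=300)) for s in(1,-1)),key=lambda r:r.fun).x
    return q,cost(q)
E
python3 - <<'E'
from h import *
im={n:np.median([camera(n)[0] for _ in range(3)],0).astype(np.uint8) for n in("top","side")}
Q={"t1":(.624,.302,np.radians(116)),"t2":(.4342,.278,np.radians(-50)),"t3":(.438,.0984,np.radians(-152.4)),"t4":(.6306,-.1653,np.radians(-52)),"stk":(.6245,.075,np.radians(98.5))}
for n in im:
    it=[]
    for k,q in Q.items():
        z=.036 if k=="stk" else .024
        r,f=fit2(im[n],q,TR,z,n,k=(.1,1,1) if k!="stk" else (.1,1,1)); it.append((r,TR,z)); print(n,k,np.round([*r[:2]*1000,np.degrees(r[2])],1),"%.0f"%f)
    cv2.imwrite
    show(im[n],it,f"pics/fit3{n}.png",n,*( [(140,275,130,405),2.9] if n=="top" else [(165,385,160,350),2.5]))
E
python3 -c "
import cv2,numpy as np
a=cv2.imread('pics/fit3top.png');b=cv2.imread('pics/fit3side.png')
a=a[:280,:580];b=cv2.resize(b,None,fx=.58,fy=.58);print(a.shape,b.shape)
c=np.zeros((600,580+0,3),np.uint8);c[:280]=a;c[281:281+b.shape[0],:b.shape[1]]=b;cv2.imwrite('pics/fit3.png',c)"
```

```text
top t1 [620.7 310.3 116.4] -3495
top t2 [433.  280.9 -50.6] -3570
top t3 [ 436.1   99.3 -150.7] -3451
top t4 [ 630.8 -165.9  -50.9] -3510
top stk [627.9  81.   98.7] -3521Traceback (most recent call last):
  File "<stdin>", line 8, in <module>
  File "h.py", line 92, in fit2
    q=min((minimize(cost,q,method="Nelder-Mead",options=dict(initial_simplex=q+np.array([[0,0,0],[.006*s,0,.06*s],[0,.006*s,-.06*s],[.004,.004*s,.1*s]]),xatol=1e-5,fatol=.01,maxiter=300)) for s in(1,-1)),key=lambda r:r.fun).x
      ~~~^^^^^^^^^^^^^^^^^^^^^^^^^^^^^^^^^^^^^^^^^^^^^^^^^^^^^^^^^^^^^^^^^^^^^^^^^^^^^^^^^^^^^^^^^^^^^^^^^^^^^^^^^^^^^^^^^^^^^^^^^^^^^^^^^^^^^^^^^^^^^^^^^^^^^^^^^^^^^^^^^^^^^^^^^^^^^^^^^^^^^^^^^^^^^^^^^^^^^^^^^^^^^^^^^^^^^^
  File "h.py", line 92, in <genexpr>
    q=min((minimize(cost,q,method="Nelder-Mead",options=dict(initial_simplex=q+np.array([[0,0,0],[.006*s,0,.06*s],[0,.006*s,-.06*s],[.004,.004*s,.1*s]]),xatol=1e-5,fatol=.01,maxiter=300)) for s in(1,-1)),key=lambda r:r.fun).x
           ~~~~~~~~^^^^^^^^^^^^^^^^^^^^^^^^^^^^^^^^^^^^^^^^^^^^^^^^^^^^^^^^^^^^^^^^^^^^^^^^^^^^^^^^^^^^^^^^^^^^
[... 591 characters left out ...]
                                                ~~~~^^^^^^^^^^^
  File "h.py", line 44, in poly
    return proj(np.c_[X,np.full(len(X),z)],n)
  File "h.py", line 11, in proj
    f,cx,cy,R,t=cal(n); c=np.atleast_2d(X)@R.T+t
                ~~~^^^
  File "h.py", line 4, in cal
    c=get_calibration(n); f=210/np.tan(np.radians(c["vfov"])/2)
ValueError: time passes only in moves, steps and waits
[ WARN:0@0.037] global loadsave.cpp:275 findDecoder imread_('pics/fit3side.png'): can't open/read file: check file path/integrity
Traceback (most recent call last):
cv2.error: OpenCV(4.12.0) /io/opencv/modules/imgproc/src/resize.cpp:4208: error: (-215:Assertion failed) !ssize.empty() in function 'resize'
```

```bash
sed -i 's/^def cal(n):/import functools\n@functools.lru_cache(None)\ndef cal(n):/' h.py
cat >> h.py <<'E'
def fit3(P,q0,T,z,n="top",inner=1.09,outer=1.17,w=(.35,1.5,1.5),thr=6):
    lab=cv2.cvtColor(cv2.resize(P,None,fx=3,fy=3,interpolation=cv2.INTER_CUBIC),cv2.COLOR_RGB2LAB).astype(float)
    def mk(q,s):
        a=np.zeros(lab.shape[:2],np.uint8); cv2.fillPoly(a,[np.int32(np.round((poly(q,T*s,z,n)*3+1)*16))],1,shift=4); return a
    q=np.array(q0,float)
    for _ in range(2):
        bg=np.median(lab[(mk(q,outer)-mk(q,inner))>0],0)
        D=np.clip(np.linalg.norm((lab-bg)*w,axis=2)/thr,0,1)
        cost=lambda v:-((D-.5)*mk(v,1)).sum()
        q=min((minimize(cost,q,method="Nelder-Mead",options=dict(initial_simplex=q+np.array([[0,0,0],[.006*s,0,.06*s],[0,.006*s,-.06*s],[.004,.004*s,.1*s]]),xatol=1e-5,fatol=.01,maxiter=200)) for s in(1,-1)),key=lambda r:r.fun).x
    return q,cost(q),D
E
cat > m.py <<'E'
from h import *
im={n:np.median([camera(n)[0] for _ in range(3)],0).astype(np.uint8) for n in("top","side")}
for n in im: np.save(f"P{n}.npy",im[n])
Q={"t1":(.622,.306,np.radians(115)),"t2":(.4342,.279,np.radians(-50)),"t3":(.438,.0984,np.radians(-152.4)),"t4":(.6306,-.1653,np.radians(-52)),"stk":(.6245,.075,np.radians(98.5))}
for n in im:
    it=[]
    for k,q in Q.items():
        z=.036 if k=="stk" else .024
        r,f,_=fit3(im[n],q,TR,z,n); it.append((r,TR,z)); print(n,k,np.round([*r[:2]*1000,np.degrees(r[2])],1),"%.0f"%f)
    show(im[n],it,f"pics/fit3{n}.png",n,*( [(140,275,130,405),2.9] if n=="top" else [(165,385,160,350),2.5]))
a=cv2.imread('pics/fit3top.png')[:,:580];b=cv2.resize(cv2.imread('pics/fit3side.png'),None,fx=.8,fy=.8)[:]
c=np.zeros((600,800,3),np.uint8);a=cv2.resize(a,(400,270)) if 0 else a
c[:a.shape[0],:a.shape[1]]=a
cv2.imwrite('pics/fit3.png',a)
E
time python3 m.py
```

```text
top t1 [622.5 305.3 114. ] -3895
top t2 [436.2 276.  -50.4] -4033
top t3 [ 438.    98.4 -152.5] -4042
top t4 [ 631.7 -166.8  -50.6] -3873
top stk [622.4  80.2  96.2] -3961
side t1 [618.9 319.  115.4] -8480
side t2 [436.5 292.3 -49.7] -8541
side t3 [ 439.2  114.9 -148.2] -5573
side t4 [ 627.6 -148.1  -54.8] -3059
side stk [229.9 277.4 233.1] -8154
real	0m38.092s
user	0m29.862s
sys	0m3.015s
```

View pics/fit3side.png

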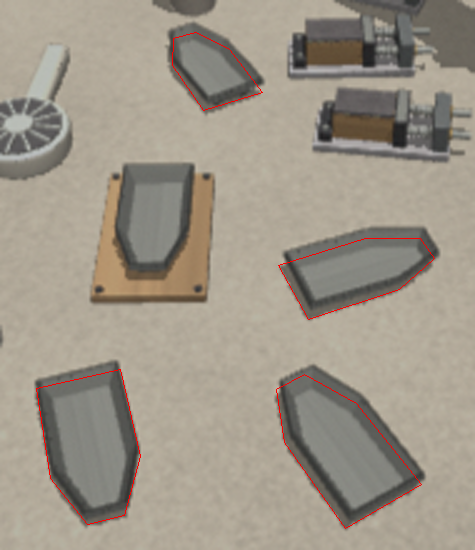

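View pics/fit3top.png

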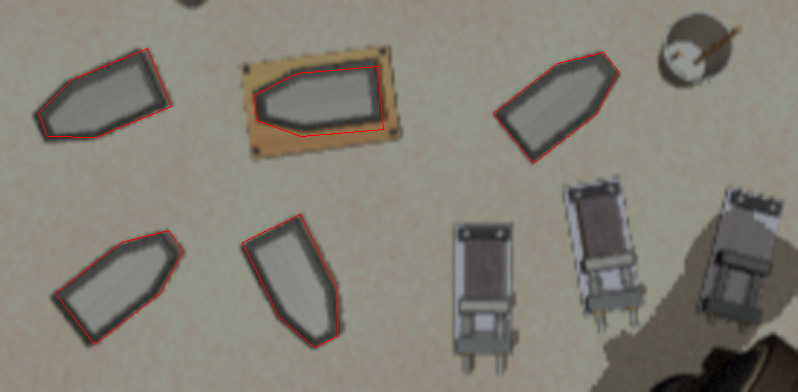

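```bash
cat >> h.py <<'E'
def rim(W,c,lo,hi,r=.085):   # rim points by height -> min-area rect -> tray point + yaw
    m=(np.hypot(W[...,0]-c[0],W[...,1]-c[1])<r)&(W[...,2]>lo)&(W[...,2]<hi)
    m=cv2.morphologyEx(m.astype(np.uint8),cv2.MORPH_CLOSE,np.ones((3,3)))
    n,l,s,_=cv2.connectedComponentsWithStats(m); i=1+np.argmax(s[1:,4]); p=W[(l==i)][:,:2]
    (cx,cy),(a,b),an=cv2.minAreaRect((p*1000).astype(np.float32))
    if a<b:a,b,an=b,a,an+90
    an=np.radians(an); e=np.array([np.cos(an),np.sin(an)]); C=np.array([cx,cy])/1000
    t=(p-C)@e; w=abs((p-C)@[-e[1],e[0]]); 
    if w[t>.045].max()>w[t<-.045].max(): e=-e
    return C-.0025*e,np.degrees(np.arctan2(e[1],e[0])),(a,b),len(p)
E
python3 - <<'E'
from h import *
ds=np.array([camera("top")[1] for _ in range(5)]); W=cloud(np.median(ds,0))
for k,c in {"t1":(.622,.306),"t2":(.435,.279),"t3":(.438,.0984),"t4":(.631,-.166),"stk":(.626,.079)}.items():
    for o in(0,.003):
        lo=.014+o+(.014 if k=="stk" else 0); C,a,s,n=rim(W,c,lo,lo+.025); print(k,np.round(C*1000,1),"%.1f"%a,np.round(s,1),n)
E
```

```text
t1 [619.8 311.1] 115.3 [129.5  66.7] 340
t1 [619.8 311.1] 115.3 [129.5  66.7] 283
t2 [431.5 282.8] -50.2 [129.3  66.1] 361
t2 [431.5 282.8] -50.2 [129.3  66.1] 296
t3 [435.1 100.8] -150.5 [128.9  66. ] 333
t3 [435.1 100.8] -150.5 [128.9  66. ] 285
t4 [ 629.8 -166.2] -50.8 [129.5  66.2] 329
t4 [ 629.8 -166.2] -50.8 [129.5  66.2] 267
stk [626.9  80.9] 99.5 [129.   66.5] 300
stk [626.9  80.9] 99.5 [129.   66.5] 251
```

The depth rims match the 129 x 66 mm size to within 0.7 mm, so I'll use those poses. Next: check the blocks' centring in the clamps the same way.

Run:
```python
from h import *
W=cloud(np.median(np.array([camera("top")[1] for _ in range(5)]),0))
for n,(x,y,a) in {"A":(.455,-.0912,.8),"B":(.5016,-.2098,10.4)}.items():
    a=np.radians(a); R=np.array([[np.cos(a),-np.sin(a)],[np.sin(a),np.cos(a)]]); L=(W[...,:2]-[x,y])@R*1000; z=W[...,2]*1000
    def box(x0,x1,z0,z1,nm):
        m=(L[...,0]>x0)&(L[...,0]<x1)&(abs(L[...,1])<40)&(z>z0)&(z<z1); p=L[m]
        r=cv2.minAreaRect(p.astype(np.float32)); print(n,nm,"c",np.round(r[0],1),np.round(r[1],1),"%.1f"%r[2],"mean",np.round(p.mean(0),1),"z %.1f"%np.median(z[m]),len(p))
    box(-26,26,40,55,"block"); box(26,60,17,30,"fixed"); box(-50,-33.5,36,55,"sprung"); box(-100,60,5,15,"bed")
st(); go(.6198,.3111,.1,np.radians(115.3))
```

```text
A block c [-0.1  1.9] [49.9 35.1] 0.2 mean [-0.1  1.9] z 46.4 234
A fixed c [35.5  1.2] [11.9 47.8] 0.5 mean [36.3  1.3] z 21.9 72
A sprung c [-37.8   0.2] [ 8.8 49.7] 0.5 mean [-38.6   2.1] z 43.9 62
A bed c [-14.3   1.8] [143.7  63.1] 0.4 mean [-16.   -1.8] z 9.8 332
B block c [0.1 1.9] [37.6 51.6] 89.7 mean [-0.1  1.9] z 46.4 232
B fixed c [36.  -0.3] [14.9 51.9] 1.2 mean [36.9 -0.2] z 22.0 77
B sprung c [-41.2   0.4] [50.8 15.1] 89.7 mean [-39.2   0.6] z 44.0 70
B bed c [-19.7  -0.2] [ 60.2 135.6] 89.5 mean [-20.9   4.5] z 10.2 278
t33.42 p [ 325.7 -241.6  213.6] rpy [ 3.1410e+00 -9.0000e-04 -2.9604e+00] F [ 0.8  0.  -0.1] w85.2
tilt fix [ 0.0006 -0.0009 -0.    ] | rz -1.8312 | shift before turn -38.89 49.07 | after turn -37.40 -50.21 | dz 11.36 cm | j6 -0.82->-1.55
```

```bash
python3 -m inch '[[0,0,0,0,0,0.1638,1],[0,0,0,0,0,0.1638,1],[0,0,0,0,0,0.1638,1],[0,0,0,0,0,0.1638,1],[0,0,0,0,0,0.1638,1]]'
python3 -m inch '[[0,0,0,0,0,0.1638,1],[0,0,0,0,0,0.1638,1],[0,0,0,0,0,0.1638,1],[3.4,4.56,0,0,0,0,1],[3.4,4.56,0,0,0,0,1]]'
python3 -m inch '[[3.4,4.56,0,0,0,0,1],[3.4,4.56,0,0,0,0,1],[3.4,4.56,0,0,0,0,1],[3.4,4.56,0,0,0,0,1],[3.4,4.56,0,0,0,0,1]]'
python3 -m inch '[[3.4,4.56,0,0,0,0,1],[3.4,4.56,0,0,0,0,1],[3.4,4.56,0,0,0,0,1],[3.4,4.56,0,0,0,0,1],[0,0,0,0,0,0,1]]'
python3 -c "from h import *;st();go(.6198,.3111,.07,np.radians(115.3))"
```

```text
t: 34.05
ee_pos: [0.3257, -0.2416, 0.2136]
tcp_rot: [-3.141, -0.001, 2.498]
contact_force: [0.8, -0.2, -0.4]
grip_width: 0.0855
t: 34.67
ee_pos: [0.3794, -0.1406, 0.2136]
tcp_rot: [-3.141, -0.0, 2.009]
contact_force: [1.0, -0.4, 0.1]
grip_width: 0.0851
t: 35.3
ee_pos: [0.5132, 0.1119, 0.2136]
tcp_rot: [-3.141, -0.001, 2.013]
contact_force: [1.5, -0.2, 0.6]
grip_width: 0.085
t: 35.92
ee_pos: [0.62, 0.3142, 0.2101]
tcp_rot: [-3.138, -0.001, 2.016]
contact_force: [-0.9, -1.0, -0.4]
grip_width: 0.0856
t35.92 p [620.  314.2 210.1] rpy [-3.1377e+00 -1.2000e-03  2.0159e+00] F [-0.9 -1.  -0.4] w85.6
tilt fix [-0.0039 -0.0012  0.    ] | rz 0.0035 | shift before turn -0.27 -0.16 | after turn -0.27 -0.15 | dz 14.01 cm | j6 1.59->1.59
```

```bash
python3 -m inch '[[-0.27,-0.15,5,-0.0039,-0.0012,0.0035,1],[0,0,6,0,0,0,1],[0,0,4,0,0,0,1],[0,0,0,0,0,0,1],[0,0,0,0,0,0,1]]' 30
python3 -c "from h import *;st();go(.6198,.3111,.011,np.radians(115.3))"
```

```text
t: 36.55
ee_pos: [0.6201, 0.3078, 0.0658]
tcp_rot: [3.136, 0.0, 2.008]
contact_force: [-0.5, 0.7, 0.9]
grip_width: 0.0856
t36.55 p [620.1 307.8  65.8] rpy [3.1361e+00 4.0000e-04 2.0085e+00] F [-0.5  0.7  0.9] w85.6
tilt fix [0.0055 0.0004 0.    ] | rz -0.0039 | shift before turn 0.31 0.11 | after turn 0.31 0.11 | dz 5.48 cm | j6 1.59->1.59
```

```bash
python3 -m inch '[[0.31,0.11,3,0.0055,0.0004,-0.0039,1],[0,0,2,0,0,0,1],[0,0,0.4,0,0,0,1],[0,0,0,0,0,0,1],[0,0,0,0,0,0,1]]' 30
python3 -c "from h import *;st()"
python3 -m inch '[[0,0,0,0,0,0,0.6],[0,0,0,0,0,0,0.6],[0,0,0,0,0,0,0.6],[0,0,0,0,0,0,0.6]]' 30
python3 -c "from h import *;st()"
```

```text
t: 37.17
ee_pos: [0.6201, 0.3117, 0.0115]
tcp_rot: [3.141, -0.0, 2.013]
contact_force: [-0.9, 0.5, 0.6]
grip_width: 0.0855
t37.17 p [620.1 311.7  11.5] rpy [ 3.1412e+00 -1.0000e-04  2.0128e+00] F [-0.9  0.5  0.6] w85.5
t: 37.67
ee_pos: [0.6198, 0.3116, 0.0108]
tcp_rot: [-3.141, -0.0, 2.013]
contact_force: [0.6, -1.5, 5.5]
grip_width: 0.0649
t37.67 p [619.8 311.6  10.8] rpy [-3.1413e+00 -1.0000e-04  2.0129e+00] F [ 0.6 -1.5  5.5] w64.9
```

```bash
python3 -m inch '[[0,0,-1,0,0,0,0.6],[0,0,-3,0,0,0,0.6],[0,0,-5,0,0,0,0.6],[0,0,0,0,0,0,0.6],[0,0,0,0,0,0,0.6]]' 40
cat >> h.py <<'E'
def held():   # held tray: rim points seen by top depth, in the tool frame (tool x = spout dir*sgn)
    s=get_state(); p=s["ee_pos"]; y=s["tcp_rot"][2]; W=cloud(np.median(np.array([camera("top")[1] for _ in range(3)]),0))
    R=np.array([[np.cos(y),-np.sin(y)],[np.sin(y),np.cos(y)]]); L=(W[...,:2]-p[:2])@R*1000; z=(W[...,2]-p[2])*1000
    m=(abs(L[...,0])<85)&(abs(L[...,1])<60)&(z>-14)&(z<20)&(abs(L[...,0])>30)
    q=L[m]; zz=z[m]; f=lambda a:np.round(a,1)
    for nm,k in(("+x",q[:,0]>0),("-x",q[:,0]<0)):
        print(nm,"x",f(q[k,0].min()),f(q[k,0].max()),"y",f(q[k,1].min()),f(q[k,1].max()),"z",f(np.percentile(zz[k],[5,50,95])),k.sum())
STK=np.array([.6269,.0809,np.radians(99.5)])
def stack(z,k=0,STK=STK):
    e=np.array([np.cos(STK[2]),np.sin(STK[2])]); p=get_state()["ee_pos"][:2]-STK[:2]
    print("stack-frame x %.1f y %.1f mm"%(1000*(p@e),1000*(p@[-e[1],e[0]])))
    go(STK[0],STK[1],z,STK[2]+k*np.pi,half=False)
E
python3 -c "from h import *;st();held();stack(.12)"
```

```text
t: 38.3
ee_pos: [0.619, 0.3112, 0.0992]
tcp_rot: [-3.139, -0.0, 2.013]
contact_force: [-0.2, -0.5, -1.8]
grip_width: 0.0643
t38.30 p [619.  311.2  99.2] rpy [-3.1388e+00 -1.0000e-04  2.0128e+00] F [-0.2 -0.5 -1.8] w64.3
+x x 30.5 35.0 y 10.6 30.9 z [-3.2 -0.9  7.2] 6
-x x -63.0 -30.1 y -31.0 35.8 z [-4.7  0.5 13.9] 266
stack-frame x 228.3 y -29.5 mm
tilt fix [-0.0055 -0.      0.    ] | rz 0.2763 | shift before turn -21.16 -9.06 | after turn -22.83 -2.95 | dz -2.23 cm | j6 1.59->1.53
```

```bash
python3 -m inch '[[0,0,-2,-0.0055,0,0.138,0.6],[0,0,0,0,0,0.138,0.6],[-5.7,-0.74,0,0,0,0,0.6],[-5.7,-0.74,0,0,0,0,0.6],[-5.7,-0.74,0,0,0,0,0.6]]'
python3 -m inch '[[-5.7,-0.74,0,0,0,0,0.6],[0,0,2,0,0,0,0.6],[0,0,2,0,0,0,0.6],[0,0,0,0,0,0,0.6],[0,0,0,0,0,0,0.6]]'
python3 -c "from h import *;st();stack(.05)"
```

```text
t: 39.08
ee_pos: [0.6248, 0.1375, 0.1179]
tcp_rot: [3.141, -0.0, 1.738]
contact_force: [1.1, 0.1, -2.2]
grip_width: 0.0645
t: 39.7
ee_pos: [0.6278, 0.0818, 0.0793]
tcp_rot: [3.139, -0.001, 1.737]
contact_force: [0.7, 0.8, -1.3]
grip_width: 0.0648
t39.70 p [627.8  81.8  79.3] rpy [ 3.1390e+00 -6.0000e-04  1.7372e+00] F [ 0.7  0.8 -1.3] w64.8
stack-frame x 0.8 y -1.1 mm
tilt fix [ 0.0026 -0.0006 -0.    ] | rz 0.0006 | shift before turn -0.08 -0.11 | after turn -0.08 -0.11 | dz 2.93 cm | j6 1.53->1.53
```

```bash
python3 -m inch '[[0,-0.1,1.5,0.0026,-0.0006,0,0.6],[0,0,1.4,0,0,0,0.6],[0,0,0,0,0,0,0.6],[0,0,0,0,0,0,0.6]]'
python3 -c "from h import *;st();stack(.0318)"
python3 -m inch '[[0,0,0.5,0,0,0,0.6],[0,0,0,0,0,0,0.6]]'
python3 -c "from h import *;st();stack(.0318)"
python3 -m inch '[[0,0,0.4,0,0,0,0.6],[0,0,0,0,0,0,0.6]]'
python3 -c "from h import *;st();stack(.0318)"
```

```text
t: 40.2
ee_pos: [0.6269, 0.0815, 0.0502]
tcp_rot: [3.141, 0.0, 1.737]
contact_force: [0.2, 0.1, -1.8]
grip_width: 0.0646
t40.20 p [626.9  81.5  50.2] rpy [3.1414e+00 1.0000e-04 1.7370e+00] F [ 0.2  0.1 -1.8] w64.6
stack-frame x 0.6 y -0.1 mm
tilt fix [0.0002 0.0001 0.    ] | rz 0.0004 | shift before turn -0.06 -0.01 | after turn -0.06 -0.01 | dz 1.84 cm | j6 1.53->1.53
t: 40.45
ee_pos: [0.6268, 0.0815, 0.045]
tcp_rot: [3.141, 0.0, 1.737]
contact_force: [0.2, -0.0, -0.7]
grip_width: 0.0648
t40.45 p [626.8  81.5  45. ] rpy [3.1415 0.     1.7369] F [ 0.2 -0.  -0.7] w64.8
stack-frame x 0.6 y -0.0 mm
tilt fix [0.0001 0.     0.    ] | rz 0.0003 | shift before turn -0.06 -0.00 | after turn -0.06 -0.00 | dz 1.32 cm | j6 1.53->1.53
t: 40.7
ee_pos: [0.6267, 0.0815, 0.0409]
tcp_rot: [-3.141, 0.0, 1.737]
contact_force: [-0.1, 0.1, -1.2]
grip_width: 0.0647
t40.70 p [626.7  81.5  40.9] rpy [-3.1415e+00  1.0000e-04  1.7368e+00] F [-0.1  0.1 -1.2] w64.7
stack-frame x 0.6 y 0.1 mm
tilt fix [-0.0001  0.0001 -0.    ] | rz 0.0002 | shift before turn -0.06 0.01 | after turn -0.06 0.01 | dz 0.91 cm | j6 1.53->1.53
```

```bash
python3 -m inch '[[0,0,0.3,0,0,0,0.6],[0,0,0,0,0,0,0.6]]'
python3 -c "from h import *;st()"
python3 -m inch '[[0,0,0.3,0,0,0,0.6],[0,0,0,0,0,0,0.6]]'
python3 -c "from h import *;st()"
python3 -m inch '[[0,0,0.25,0,0,0,0.6],[0,0,0,0,0,0,0.6]]'
python3 -c "from h import *;st()"
```

```text
t: 40.95
ee_pos: [0.6269, 0.0815, 0.038]
tcp_rot: [3.141, 0.0, 1.737]
contact_force: [1.2, 0.5, -1.4]
grip_width: 0.0646
t40.95 p [626.9  81.5  38. ] rpy [3.1413 0.     1.7369] F [ 1.2  0.5 -1.4] w64.6
t: 41.2
ee_pos: [0.6276, 0.0815, 0.0355]
tcp_rot: [3.14, 0.0, 1.737]
contact_force: [2.2, 0.3, -0.2]
grip_width: 0.0643
t41.20 p [627.6  81.5  35.5] rpy [3.1399e+00 2.0000e-04 1.7367e+00] F [ 2.2  0.3 -0.2] w64.3
t: 41.45
ee_pos: [0.6281, 0.0815, 0.0334]
tcp_rot: [3.139, 0.0, 1.737]
contact_force: [3.8, -0.2, 1.5]
grip_width: 0.0646
t41.45 p [628.1  81.5  33.4] rpy [3.1388e+00 3.0000e-04 1.7366e+00] F [ 3.8 -0.2  1.5] w64.6
```

```bash
python3 -m inch '[[0,0.15,0.15,0,0,0,0.6],[0,0,0.1,0,0,0,0.6],[0,0,0,0,0,0,0.6]]'
python3 -c "from h import *;st()"
python3 -m inch '[[0,0,0.15,0,0,0,0.6],[0,0,0,0,0,0,0.6]]'
python3 -c "from h import *;st();stack(.03)"
```

```text
t: 41.82
ee_pos: [0.629, 0.0818, 0.0319]
tcp_rot: [3.139, 0.0, 1.737]
contact_force: [-0.3, -0.4, 11.1]
grip_width: 0.0646
t41.83 p [629.   81.8  31.9] rpy [3.1394e+00 3.0000e-04 1.7367e+00] F [-0.3 -0.4 11.1] w64.6
t: 42.08
ee_pos: [0.629, 0.0818, 0.0319]
tcp_rot: [3.139, 0.0, 1.737]
contact_force: [-3.9, -1.2, 20.2]
grip_width: 0.0645
t42.08 p [629.   81.8  31.9] rpy [3.1385e+00 3.0000e-04 1.7367e+00] F [-3.9 -1.2 20.2] w64.5
stack-frame x 0.5 y -2.2 mm
tilt fix [0.0031 0.0003 0.    ] | rz 0.0001 | shift before turn -0.05 -0.22 | after turn -0.05 -0.22 | dz 0.19 cm | j6 1.53->1.53
```

First tray fully home (31.9 mm against 31.8 expected). Releasing it, then tray 2.

```bash
sed -i 's/^STK=.*/STK=np.array([.629,.0815,np.radians(99.5)])/' h.py
python3 -m inch '[[0,0,-0.2,0,0,0,0.6],[0,0,0,0,0,0,0.8],[0,0,0,0,0,0,1],[0,0,0,0,0,0,1],[0,0,-3,0,0,0,1]]'
python3 -m inch '[[0,0,-6,0,0,0,1],[0,0,-4,0,0,0,1],[0,0,0,0,0,0,1]]'
python3 - <<'E'
from h import *
W=cloud(np.median(np.array([camera("top")[1] for _ in range(3)]),0)); st()
for k,c in {"t2":(.4315,.2828),"t3":(.435,.1008),"t4":(.63,-.166)}.items():
    C,a,s,n=rim(W,c,.014,.04); print(k,np.round(C*1000,1),"%.1f"%a,np.round(s,1),n)
    for h in(0,1): go(*C,.07,np.radians(a)+h*np.pi,half=False)
E
```

```text
t: 42.7
ee_pos: [0.626, 0.0815, 0.0578]
tcp_rot: [-3.135, -0.0, 1.737]
contact_force: [-0.5, 0.1, 0.8]
grip_width: 0.0853
t: 43.08
ee_pos: [0.63, 0.082, 0.1645]
tcp_rot: [3.135, 0.0, 1.737]
contact_force: [-0.0, 1.2, -0.7]
grip_width: 0.0855
t43.23 p [627.7  81.7 159.3] rpy [-3.1398 -0.      1.7369] F [ 0.9 -0.1 -0.7] w85.1
t2 [431.3 282.8] -50.2 [129.1  66.3] 362
tilt fix [-0.0018 -0.      0.    ] | rz -3.6695 | shift before turn 23.09 -16.04 | after turn -28.03 2.23 | dz 8.93 cm | j6 1.53->-1.68
tilt fix [-0.0018 -0.      0.    ] | rz -0.5279 | shift before turn 23.09 -16.04 | after turn 28.03 -2.23 | dz 8.93 cm | j6 1.53->1.46Traceback (most recent call last):
  File "<stdin>", line 4, in <module>
  File "h.py", line 110, in rim
    n,l,s,_=cv2.connectedComponentsWithStats(m); i=1+np.argmax(s[1:,4]); p=W[(l==i)][:,:2]
                                                     ~~~~~~~~~^^^^^^^^^
    return _wrapfunc(a, 'argmax', axis=axis, out=out, **kwds)
    return bound(*args, **kwds)
ValueError: attempt to get argmax of an empty sequence
```

```bash
python3 -m inch '[[0,0,0,0,0,-0.176,1],[0,0,0,0,0,-0.176,1],[0,0,0,0,0,-0.176,1],[5.6,-0.446,0,0,0,0,1],[5.6,-0.446,0,0,0,0,1]]'
python3 -m inch '[[5.6,-0.446,0,0,0,0,1],[5.6,-0.446,0,0,0,0,1],[5.6,-0.446,0,0,0,0,1],[0,0,4,0,0,0,1],[0,0,4,0,0,0,1]]'
python3 -m inch '[[0,0,0,0,0,0,1],[0,0,0,0,0,0,1]]'
python3 -c "from h import *;st();go(.4313,.2828,.011,np.radians(129.8))"
```

```text
t: 43.85
ee_pos: [0.5481, 0.1623, 0.1581]
tcp_rot: [-3.138, -0.002, 2.263]
contact_force: [-0.2, 1.1, 0.0]
grip_width: 0.0855
t: 44.48
ee_pos: [0.4307, 0.283, 0.0784]
tcp_rot: [-3.14, 0.0, 2.267]
contact_force: [0.7, 0.4, 0.6]
grip_width: 0.0855
t: 44.72
ee_pos: [0.4322, 0.2826, 0.081]
tcp_rot: [-3.141, 0.0, 2.265]
contact_force: [1.2, -0.3, -0.0]
grip_width: 0.0854
t44.73 p [432.2 282.6  81. ] rpy [-3.1413e+00  2.0000e-04  2.2646e+00] F [ 1.2 -0.3 -0. ] w85.4
tilt fix [-0.0003  0.0002 -0.    ] | rz -0.0008 | shift before turn 0.08 -0.05 | after turn 0.08 -0.05 | dz 7.00 cm | j6 1.46->1.46
```

```bash
python3 -m inch '[[0.08,-0.05,4,0,0,0,1],[0,0,2.5,0,0,0,1],[0,0,0.5,0,0,0,1],[0,0,0,0,0,0,1],[0,0,0,0,0,0,1]]'
python3 -c "from h import *;st()"
python3 -m inch '[[0,0,0,0,0,0,0.6],[0,0,0,0,0,0,0.6],[0,0,0,0,0,0,0.6],[0,0,0,0,0,0,0.6]]' 30
python3 -c "from h import *;st()"
python3 -m inch '[[0,0,-1,0,0,0,0.6],[0,0,-4,0,0,0,0.6],[0,0,-5,0,0,0,0.6],[0,0,0,0,0,0,0.6],[0,0,0,0,0,0,0.6]]' 40
python3 -c "from h import *;st();stack(.12,1)"
```

```text
t: 45.35
ee_pos: [0.4324, 0.2836, 0.0123]
tcp_rot: [3.139, 0.001, 2.265]
contact_force: [-0.1, -0.4, 1.2]
grip_width: 0.0857
t45.35 p [432.4 283.6  12.3] rpy [3.1386e+00 6.0000e-04 2.2647e+00] F [-0.1 -0.4  1.2] w85.7
t: 45.85
ee_pos: [0.432, 0.2834, 0.012]
tcp_rot: [3.139, 0.001, 2.265]
contact_force: [-0.1, -0.0, 5.7]
grip_width: 0.0646
t45.85 p [432.  283.4  12. ] rpy [3.1392e+00 6.0000e-04 2.2649e+00] F [-0.1 -0.   5.7] w64.6
t: 46.48
ee_pos: [0.4311, 0.2829, 0.1105]
tcp_rot: [3.141, 0.0, 2.265]
contact_force: [0.2, 0.1, -2.7]
grip_width: 0.0645
t46.48 p [431.1 282.9 110.5] rpy [3.1413e+00 3.0000e-04 2.2649e+00] F [ 0.2  0.1 -2.7] w64.5
stack-frame x 231.3 y 162.0 mm
tilt fix [0.0003 0.0003 0.    ] | rz -2.6133 | shift before turn -28.14 2.33 | after turn 23.13 -16.20 | dz -0.95 cm | j6 1.46->-1.61
```

```bash
python3 -m inch '[[0,0,-0.2,0,0,-0.1742,0.6],[0,0,-0.2,0,0,-0.1742,0.6],[0,0,-0.2,0,0,-0.1742,0.6],[0,0,-0.2,0,0,-0.1742,0.6],[0,0,-0.2,0,0,-0.1742,0.6]]'
python3 -m inch '[[0,0,0,0,0,-0.1742,0.6],[0,0,0,0,0,-0.1742,0.6],[0,0,0,0,0,-0.1742,0.6],[0,0,0,0,0,-0.1742,0.6],[0,0,0,0,0,-0.1742,0.6]]'
python3 -m inch '[[0,0,0,0,0,-0.1742,0.6],[0,0,0,0,0,-0.1742,0.6],[0,0,0,0,0,-0.1742,0.6],[0,0,0,0,0,-0.1742,0.6],[0,0,0,0,0,-0.1742,0.6]]'
python3 -m inch '[[4.6,-3.2,0,0,0,0,0.6],[4.6,-3.2,0,0,0,0,0.6],[4.6,-3.2,0,0,0,0,0.6],[4.6,-3.2,0,0,0,0,0.6],[4.6,-3.2,0,0,0,0,0.6]]'
python3 -m inch '[[0,0,0,0,0,0,0.6],[0,0,0,0,0,0,0.6]]'
python3 -c "from h import *;st();stack(.06,1)"
```

```text
t: 47.1
ee_pos: [0.4302, 0.2823, 0.1188]
tcp_rot: [-3.14, -0.003, -3.142]
contact_force: [-1.0, 0.1, -1.1]
grip_width: 0.0641
t: 47.72
ee_pos: [0.4302, 0.2823, 0.1187]
tcp_rot: [3.141, -0.003, -2.271]
contact_force: [0.2, -0.2, -1.1]
grip_width: 0.0643
t: 48.35
ee_pos: [0.4302, 0.2823, 0.1187]
tcp_rot: [3.139, -0.002, -1.4]
contact_force: [-0.0, 0.1, -1.0]
grip_width: 0.0646
t: 48.98
ee_pos: [0.627, 0.0809, 0.1186]
tcp_rot: [3.139, 0.0, -1.405]
contact_force: [1.4, 0.1, -1.8]
grip_width: 0.0642
t: 49.22
ee_pos: [0.6258, 0.0823, 0.1188]
tcp_rot: [3.138, 0.0, -1.406]
contact_force: [-1.0, 0.1, -1.3]
grip_width: 0.0646
t49.23 p [625.8  82.3 118.8] rpy [ 3.1384e+00  4.0000e-04 -1.4059e+00] F [-1.   0.1 -1.3] w64.6
stack-frame x 1.3 y 3.0 mm
tilt fix [0.0032 0.0004 0.    ] | rz -0.0009 | shift before turn 0.13 -0.30 | after turn 0.13 -0.30 | dz 5.88 cm | j6 -1.61->-1.61
```

```bash
python3 -m inch '[[0.13,-0.3,2.5,0.0032,0.0004,-0.0009,0.6],[0,0,3,0,0,0,0.6],[0,0,0,0,0,0,0.6],[0,0,0,0,0,0,0.6]]'
python3 -c "from h import *;st();stack(.055,1)"
```

```text
t: 49.72
ee_pos: [0.63, 0.0826, 0.0667]
tcp_rot: [-3.138, -0.0, -1.403]
contact_force: [-0.5, 0.2, -0.3]
grip_width: 0.0645
t49.73 p [630.   82.6  66.7] rpy [-3.1376e+00 -4.0000e-04 -1.4031e+00] F [-0.5  0.2 -0.3] w64.5
stack-frame x 0.9 y -1.1 mm
tilt fix [-0.004  -0.0004  0.    ] | rz 0.0019 | shift before turn 0.09 0.11 | after turn 0.09 0.11 | dz 1.17 cm | j6 -1.61->-1.61
```

```bash
python3 -m inch '[[0.08,0.1,1.1,-0.004,0,0.0019,0.6],[0,0,0,0,0,0,0.6],[0,0,0.4,0,0,0,0.6],[0,0,0,0,0,0,0.6]]'
python3 -c "from h import *;st();stack(.042,1)"
python3 -m inch '[[0,0,0.4,0,0,0,0.6],[0,0,0,0,0,0,0.6]]'
python3 -c "from h import *;st();stack(.042,1)"
python3 -m inch '[[0,0,0.3,0,0,0,0.6],[0,0,0,0,0,0,0.6]]'
python3 -c "from h import *;st();stack(.042,1)"
```

```text
t: 50.22
ee_pos: [0.6293, 0.0807, 0.0505]
tcp_rot: [3.141, -0.0, -1.406]
contact_force: [0.3, 0.2, -1.1]
grip_width: 0.0646
t50.23 p [629.3  80.7  50.5] rpy [ 3.1409e+00 -4.0000e-04 -1.4064e+00] F [ 0.3  0.2 -1.1] w64.6
stack-frame x -0.9 y -0.2 mm
tilt fix [ 0.0007 -0.0004 -0.    ] | rz -0.0014 | shift before turn -0.09 0.02 | after turn -0.09 0.02 | dz 0.85 cm | j6 -1.61->-1.61
t: 50.48
ee_pos: [0.6295, 0.0806, 0.0465]
tcp_rot: [3.141, -0.001, -1.407]
contact_force: [0.6, -1.1, -0.4]
grip_width: 0.0644
t50.48 p [629.5  80.6  46.5] rpy [ 3.1411e+00 -7.0000e-04 -1.4065e+00] F [ 0.6 -1.1 -0.4] w64.4
stack-frame x -1.0 y -0.3 mm
tilt fix [ 0.0005 -0.0007 -0.    ] | rz -0.0015 | shift before turn -0.10 0.03 | after turn -0.10 0.03 | dz 0.45 cm | j6 -1.61->-1.61
t: 50.72
ee_pos: [0.6298, 0.0805, 0.0442]
tcp_rot: [-3.141, -0.001, -1.407]
contact_force: [-1.3, -2.3, 2.9]
grip_width: 0.0647
t50.73 p [629.8  80.5  44.2] rpy [-3.1411e+00 -1.1000e-03 -1.4065e+00] F [-1.3 -2.3  2.9] w64.7
stack-frame x -1.2 y -0.6 mm
tilt fix [-0.0005 -0.0011  0.    ] | rz -0.0015 | shift before turn -0.12 0.06 | after turn -0.12 0.06 | dz 0.22 cm | j6 -1.61->-1.61
```

```bash
python3 -m inch '[[0.06,0.04,0.15,0,0,0,0.6],[0,0,0.1,0,0,0,0.6],[0,0,0,0,0,0,0.6]]'
python3 -c "from h import *;st();stack(.042,1)"
python3 -m inch '[[0,0,0.2,0,0,0,0.6],[0,0,0,0,0,0,0.6]]'
python3 -c "from h import *;st();stack(.042,1)"
```

```text
t: 51.1
ee_pos: [0.6299, 0.0798, 0.0435]
tcp_rot: [-3.139, -0.001, -1.407]
contact_force: [-2.6, -3.9, 12.2]
grip_width: 0.0644
t51.10 p [629.9  79.8  43.5] rpy [-3.1392e+00 -1.1000e-03 -1.4066e+00] F [-2.6 -3.9 12.2] w64.4
stack-frame x -1.8 y -0.7 mm
tilt fix [-0.0024 -0.0011  0.    ] | rz -0.0016 | shift before turn -0.18 0.07 | after turn -0.18 0.07 | dz 0.15 cm | j6 -1.61->-1.61
t: 51.35
ee_pos: [0.63, 0.0798, 0.0433]
tcp_rot: [-3.138, -0.001, -1.407]
contact_force: [-7.5, -3.4, 21.8]
grip_width: 0.0642
t51.35 p [630.   79.8  43.3] rpy [-3.1380e+00 -1.2000e-03 -1.4066e+00] F [-7.5 -3.4 21.8] w64.2
stack-frame x -1.8 y -0.7 mm
tilt fix [-0.0036 -0.0012  0.    ] | rz -0.0016 | shift before turn -0.18 0.07 | after turn -0.18 0.07 | dz 0.13 cm | j6 -1.61->-1.61
```

```bash
python3 -m inch '[[0.08,0.12,-0.1,0,0,0,0.6],[0,0,0,0,0,0,0.6]]'
python3 -c "from h import *;st();stack(.042,1)"
python3 -m inch '[[0.05,0.05,0.1,0,0,0,0.6],[0,0,0.05,0,0,0,0.6],[0,0,0,0,0,0,0.6]]'
python3 -c "from h import *;st();stack(.042,1)"
```

```text
t: 51.6
ee_pos: [0.6298, 0.0793, 0.0429]
tcp_rot: [-3.137, -0.0, -1.406]
contact_force: [-0.2, -1.4, 12.0]
grip_width: 0.0642
t51.60 p [629.8  79.3  42.9] rpy [-3.1371e+00 -4.0000e-04 -1.4064e+00] F [-0.2 -1.4 12. ] w64.2
stack-frame x -2.3 y -0.4 mm
tilt fix [-0.0045 -0.0004  0.    ] | rz -0.0014 | shift before turn -0.23 0.04 | after turn -0.23 0.04 | dz 0.09 cm | j6 -1.61->-1.61
t: 51.98
ee_pos: [0.6298, 0.0793, 0.0428]
tcp_rot: [-3.135, 0.0, -1.406]
contact_force: [-2.7, -0.7, 19.0]
grip_width: 0.0644
t51.98 p [629.8  79.3  42.8] rpy [-3.1355e+00  3.0000e-04 -1.4061e+00] F [-2.7 -0.7 19. ] w64.4
stack-frame x -2.3 y -0.5 mm
tilt fix [-0.0061  0.0003 -0.    ] | rz -0.0012 | shift before turn -0.23 0.05 | after turn -0.23 0.05 | dz 0.08 cm | j6 -1.61->-1.61
```

```bash
python3 -m inch '[[0,0,-0.15,0,0,0,0.6],[0,0,0,0,0,0,0.8],[0,0,0,0,0,0,1],[0,0,0,0,0,0,1],[0,0,-3,0,0,0,1]]'
python3 -m inch '[[0,0,-3,0,0,0,0.0],[0,0,0,0,0,0,0.0],[0,0,0,0,0,0,0.0],[0,0,0,0,0,0,0.0],[0,0,0,0,0,0,0.0]]'
python3 -c "from h import *;st();stack(.06,1)"
```

```text
t: 52.6
ee_pos: [0.6254, 0.0783, 0.0674]
tcp_rot: [3.135, -0.0, -1.406]
contact_force: [0.2, 1.1, 0.0]
grip_width: 0.0854
t: 53.22
ee_pos: [0.6271, 0.0785, 0.0992]
tcp_rot: [3.139, -0.0, -1.406]
contact_force: [0.9, -0.1, 1.1]
grip_width: 0.0002
t53.23 p [627.1  78.5  99.2] rpy [ 3.1394e+00 -4.0000e-04 -1.4063e+00] F [ 0.9 -0.1  1.1] w0.2
stack-frame x -2.6 y 2.3 mm
tilt fix [ 0.0021 -0.0004 -0.    ] | rz -0.0013 | shift before turn -0.26 -0.23 | after turn -0.26 -0.23 | dz 3.92 cm | j6 -1.61->-1.61
```

```bash
python3 -m inch '[[-0.3,-0.2,3,0.002,0,0,0],[0,0,2.4,0,0,0,0],[0,0,0,0,0,0,0],[0,0,0.4,0,0,0,0],[0,0,0,0,0,0,0]]'
python3 -c "from h import *;st()"
python3 -m inch '[[0,0,0.2,0,0,0,0],[0,0,0,0,0,0,0]]'
python3 -c "from h import *;st()"
python3 -m inch '[[0,0,0.2,0,0,0,0],[0,0,0,0,0,0,0]]'
python3 -c "from h import *;st()"
```

```text
t: 53.85
ee_pos: [0.6297, 0.0819, 0.043]
tcp_rot: [-3.139, -0.001, -1.406]
contact_force: [0.6, -0.2, 0.6]
grip_width: -0.0001
t53.85 p [629.7  81.9  43. ] rpy [-3.1388e+00 -5.0000e-04 -1.4064e+00] F [ 0.6 -0.2  0.6] w-0.1
t: 54.1
ee_pos: [0.6294, 0.0819, 0.0405]
tcp_rot: [-3.139, -0.0, -1.406]
contact_force: [-0.1, -0.4, -0.4]
grip_width: -0.0001
t54.10 p [629.4  81.9  40.5] rpy [-3.1395e+00 -5.0000e-04 -1.4063e+00] F [-0.1 -0.4 -0.4] w-0.1
t: 54.35
ee_pos: [0.6296, 0.0818, 0.0393]
tcp_rot: [-3.139, -0.001, -1.406]
contact_force: [-2.3, -0.5, 4.1]
grip_width: -0.0003
t54.35 p [629.6  81.8  39.3] rpy [-3.1386e+00 -6.0000e-04 -1.4063e+00] F [-2.3 -0.5  4.1] w-0.3
```

```bash
python3 -m inch '[[0,0,0.2,0,0,0,0],[0,0,0,0,0,0,0]]'
python3 -c "from h import *;st()"
python3 -m inch '[[0,0,-3,0,0,0,0],[0,0,-5,0,0,0,1],[0,0,-5,0,0,0,1],[0,0,0,0,0,0,1],[0,0,0,0,0,0,1]]'
python3 - <<'E'
from h import *
W=cloud(np.median(np.array([camera("top")[1] for _ in range(3)]),0)); st()
for k,c in {"stk":(.629,.08),"t4":(.63,-.166),"t3":(.435,.1008)}.items():
  try:
    lo=.014 if k!="stk" else .047
    C,a,s,n=rim(W,c,lo,lo+.02); print(k,np.round(C*1000,1),"%.1f"%a,np.round(s,1),n)
    for h in(0,1): go(*C,.07,np.radians(a)+h*np.pi,half=False)
  except Exception as e: print(k,e)
E
```

```text
t: 54.6
ee_pos: [0.6297, 0.0818, 0.0392]
tcp_rot: [-3.137, -0.001, -1.406]
contact_force: [-5.8, -2.1, 14.9]
grip_width: -0.0002
t54.60 p [629.7  81.8  39.2] rpy [-3.1373e+00 -7.0000e-04 -1.4064e+00] F [-5.8 -2.1 14.9] w-0.2
t: 55.22
ee_pos: [0.6289, 0.0818, 0.1658]
tcp_rot: [-3.14, -0.0, -1.406]
contact_force: [0.3, -0.5, 0.2]
grip_width: 0.0722
t55.38 p [628.2  81.8 164.4] rpy [ 3.1403e+00 -4.0000e-04 -1.4063e+00] F [ 0.3  0.1 -0.9] w85.4
stk zero-size array to reduction operation maximum which has no identity
t4 [ 629.6 -166. ] -51.0 [129.7  66.2] 341
tilt fix [ 0.0013 -0.0004 -0.    ] | rz -0.5166 | shift before turn 24.46 3.92 | after turn 19.33 15.49 | dz 9.44 cm | j6 -1.61->-2.51
tilt fix [ 0.0013 -0.0004 -0.    ] | rz 2.6250 | shift before turn 24.46 3.92 | after turn -19.33 -15.49 | dz 9.44 cm | j6 -1.61->0.63
t3 attempt to get argmax of an empty sequence
```

```bash
python3 -m inch '[[0,0,0,0.0013,0,-0.172,1],[0,0,0,0,0,-0.172,1],[0,0,0,0,0,-0.172,1],[4.83,3.87,0,0,0,0,1],[4.83,3.87,0,0,0,0,1]]'
python3 -m inch '[[4.83,3.87,0,0,0,0,1],[4.83,3.87,0,0,0,0,1],[0,0,0,0,0,0,1],[0,0,4,0,0,0,1],[0,0,4,0,0,0,1]]'
python3 -m inch '[[0,0,0,0,0,0,1],[0,0,0,0,0,0,1]]'
python3 -c "from h import *;st();go(.6296,-.166,.011,np.radians(-51),half=False)"
```

```text
t: 56.0
ee_pos: [0.6291, -0.0425, 0.1647]
tcp_rot: [-3.141, -0.0, -0.888]
contact_force: [1.4, 0.0, 0.2]
grip_width: 0.0854
t: 56.62
ee_pos: [0.6303, -0.165, 0.0847]
tcp_rot: [-3.139, -0.001, -0.89]
contact_force: [1.3, -0.1, -0.9]
grip_width: 0.0855
t: 56.88
ee_pos: [0.6309, -0.1651, 0.0872]
tcp_rot: [-3.139, -0.002, -0.89]
contact_force: [0.8, -0.9, 0.4]
grip_width: 0.0855
t56.88 p [ 630.9 -165.1   87.2] rpy [-3.1388e+00 -2.1000e-03 -8.8950e-01] F [ 0.8 -0.9  0.4] w85.5
tilt fix [-0.0028 -0.0021  0.    ] | rz 0.0006 | shift before turn -0.01 0.16 | after turn -0.01 0.16 | dz 7.62 cm | j6 -2.51->-2.51
```

```bash
python3 -m inch '[[0,0.15,4,-0.0028,-0.002,0,1],[0,0,3,0,0,0,1],[0,0,0.6,0,0,0,1],[0,0,0,0,0,0,1],[0,0,0,0,0,0,1]]'
python3 -c "from h import *;st()"
python3 -m inch '[[0,0,0,0,0,0,0.6],[0,0,0,0,0,0,0.6],[0,0,0,0,0,0,0.6],[0,0,0,0,0,0,0.6]]' 30
python3 -c "from h import *;st()"
python3 -m inch '[[0,0,-1,0,0,0,0.6],[0,0,-4,0,0,0,0.6],[0,0,-5,0,0,0,0.6],[0,0,-1,0,0,0,0.6],[0,0,0,0,0,0,0.6]]' 40
python3 -c "from h import *;st();stack(.12,0)"
```

```text
t: 57.5
ee_pos: [0.6308, -0.1669, 0.0124]
tcp_rot: [-3.14, -0.002, -0.89]
contact_force: [0.2, 0.8, -0.7]
grip_width: 0.0856
t57.50 p [ 630.8 -166.9   12.4] rpy [-3.1401e+00 -2.4000e-03 -8.9020e-01] F [ 0.2  0.8 -0.7] w85.6
t: 58.0
ee_pos: [0.6304, -0.1667, 0.012]
tcp_rot: [-3.14, -0.002, -0.89]
contact_force: [-0.3, -0.2, 3.9]
grip_width: 0.065
t58.00 p [ 630.4 -166.7   12. ] rpy [-3.1402e+00 -1.7000e-03 -8.9020e-01] F [-0.3 -0.2  3.9] w65.0
t: 58.62
ee_pos: [0.6298, -0.1667, 0.121]
tcp_rot: [-3.141, -0.001, -0.89]
contact_force: [-0.3, -0.9, -2.5]
grip_width: 0.0641
t58.62 p [ 629.8 -166.7  121. ] rpy [-3.1411e+00 -9.0000e-04 -8.9030e-01] F [-0.3 -0.9 -2.5] w64.1
stack-frame x -245.0 y 40.2 mm
tilt fix [-0.0005 -0.0009  0.    ] | rz 3.6563 | shift before turn -19.35 -15.56 | after turn 24.50 4.02 | dz 0.10 cm | j6 -2.51->1.53
```

```bash
python3 -m inch '[[-4.84,-3.89,0,0,0,0,0.6],[-4.84,-3.89,0,0,0,0,0.6],[-4.84,-3.89,0,0,0,0,0.6],[-4.84,-3.89,0,0,0,0,0.6],[0,0,0,0,0,0.174,0.6]]'
python3 -m inch '[[0,0,0,0,0,0.174,0.6],[0,0,0,0,0,0.174,0.6],[0,0,0,0,0,0.174,0.6],[0,0,0,0,0,0.174,0.6],[0,0,0,0,0,0.174,0.6]]'
python3 -m inch '[[0,0,0,0,0,0.174,0.6],[0,0,0,0,0,0.174,0.6],[0,0,0,0,0,0.174,0.6],[0,0,0,0,0,0.174,0.6],[0,0,0,0,0,0.174,0.6]]'
python3 -m inch '[[0,0,0,0,0,0.174,0.6],[0,0,0,0,0,0.174,0.6],[0,0,0,0,0,0.174,0.6],[0,0,0,0,0,0.174,0.6],[0,0,0,0,0,0.174,0.6]]'
python3 -m inch '[[0,0,0,0,0,0.174,0.6],[0,0,0,0,0,0.174,0.6],[0,0,0,0,0,0.174,0.6],[0,0,0,0,0,0.174,0.6],[0,0,0,0,0,0.174,0.6]]'
python3 -m inch '[[0,0,0,0,0,0,0.6],[0,0,0,0,0,0,0.6]]'
python3 -c "from h import *;st();stack(.07,0)"
```

```text
t: 59.25
ee_pos: [0.627, 0.0861, 0.1176]
tcp_rot: [3.138, 0.002, -1.063]
contact_force: [-0.4, -1.1, -1.7]
grip_width: 0.0644
t: 59.88
ee_pos: [0.6273, 0.0816, 0.1176]
tcp_rot: [3.138, -0.002, -1.94]
contact_force: [0.0, -0.9, -0.6]
grip_width: 0.0648
t: 60.5
ee_pos: [0.6273, 0.0816, 0.1176]
tcp_rot: [3.141, -0.005, -2.81]
contact_force: [-1.1, 0.4, -1.6]
grip_width: 0.0642
t: 61.12
ee_pos: [0.6273, 0.0816, 0.1176]
tcp_rot: [-3.139, -0.004, 2.603]
contact_force: [-0.1, -0.3, -2.0]
grip_width: 0.0642
t: 61.75
ee_pos: [0.6273, 0.0816, 0.1176]
tcp_rot: [-3.137, -0.0, 1.733]
contact_force: [-0.7, 0.8, -0.7]
grip_width: 0.0646
t: 62.0
ee_pos: [0.628, 0.0817, 0.119]
tcp_rot: [-3.139, -0.0, 1.742]
contact_force: [-0.7, -0.1, -0.6]
grip_width: 0.0646
t62.00 p [628.   81.7 119. ] rpy [-3.1391e+00 -1.0000e-04  1.7418e+00] F [-0.7 -0.1 -0.6] w64.6
stack-frame x 0.3 y 0.9 mm
tilt fix [-0.0024 -0.0001  0.    ] | rz 0.0052 | shift before turn -0.03 0.09 | after turn -0.03 0.09 | dz 4.90 cm | j6 1.53->1.53
```

```bash
python3 -m inch '[[0,0.1,2.5,-0.0024,0,0.005,0.6],[0,0,2.3,0,0,0,0.6],[0,0,0,0,0,0,0.6],[0,0,0,0,0,0,0.6]]'
python3 -c "from h import *;st();stack(.063,0)"
```

```text
t: 62.5
ee_pos: [0.6299, 0.082, 0.0729]
tcp_rot: [3.139, -0.0, 1.735]
contact_force: [-0.5, 0.2, 0.2]
grip_width: 0.0642
t62.50 p [629.9  82.   72.9] rpy [ 3.1392 -0.      1.7347] F [-0.5  0.2  0.2] w64.2
stack-frame x 0.3 y -1.0 mm
tilt fix [ 0.0024 -0.     -0.    ] | rz -0.0019 | shift before turn -0.03 -0.10 | after turn -0.03 -0.10 | dz 0.99 cm | j6 1.54->1.53
```

```bash
python3 -m inch '[[0,0,0.6,0,0,0,0.6],[0,0,0,0,0,0,0.6],[0,0,0,0,0,0,0.6]]'
python3 -c "from h import *;st();stack(.051,0)"
```

```text
t: 62.88
ee_pos: [0.6297, 0.0819, 0.0665]
tcp_rot: [3.139, -0.0, 1.734]
contact_force: [-0.1, 1.0, -1.5]
grip_width: 0.0642
t62.88 p [629.7  81.9  66.5] rpy [ 3.1393 -0.      1.734 ] F [-0.1  1.  -1.5] w64.2
stack-frame x 0.3 y -0.8 mm
tilt fix [ 0.0023 -0.     -0.    ] | rz -0.0026 | shift before turn -0.03 -0.08 | after turn -0.03 -0.08 | dz 1.55 cm | j6 1.54->1.53
```

```bash
python3 -m inch '[[0,0,0.7,0.002,0,-0.0026,0.6],[0,0,0.3,0,0,0,0.6],[0,0,0,0,0,0,0.6]]'
python3 -c "from h import *;st();stack(.051,0)"
python3 -m inch '[[0,0,0.25,0,0,0,0.6],[0,0,0,0,0,0,0.6]]'
python3 -c "from h import *;st();stack(.051,0)"
python3 -m inch '[[0,0,0.2,0,0,0,0.6],[0,0,0,0,0,0,0.6]]'
python3 -c "from h import *;st();stack(.051,0)"
```

```text
t: 63.25
ee_pos: [0.6293, 0.0819, 0.0556]
tcp_rot: [-3.141, -0.0, 1.737]
contact_force: [0.5, -0.4, -1.3]
grip_width: 0.0646
t63.25 p [629.3  81.9  55.6] rpy [-3.1406 -0.      1.7366] F [ 0.5 -0.4 -1.3] w64.6
stack-frame x 0.3 y -0.4 mm
tilt fix [-0.001 -0.     0.   ] | rz -0.0001 | shift before turn -0.03 -0.04 | after turn -0.03 -0.04 | dz 0.46 cm | j6 1.53->1.53
t: 63.5
ee_pos: [0.6297, 0.0819, 0.0537]
tcp_rot: [3.142, 0.0, 1.736]
contact_force: [-0.1, -0.3, 0.7]
grip_width: 0.0646
t63.50 p [629.7  81.9  53.7] rpy [3.1415e+00 1.0000e-04 1.7364e+00] F [-0.1 -0.3  0.7] w64.6
stack-frame x 0.2 y -0.8 mm
tilt fix [0.0001 0.0001 0.    ] | rz -0.0002 | shift before turn -0.02 -0.08 | after turn -0.02 -0.08 | dz 0.27 cm | j6 1.53->1.53
t: 63.75
ee_pos: [0.6299, 0.0818, 0.0523]
tcp_rot: [3.141, 0.0, 1.736]
contact_force: [-0.7, -2.8, 3.2]
grip_width: 0.0643
t63.75 p [629.9  81.8  52.3] rpy [3.1408e+00 4.0000e-04 1.7363e+00] F [-0.7 -2.8  3.2] w64.3
stack-frame x 0.1 y -1.0 mm
tilt fix [0.0008 0.0004 0.    ] | rz -0.0003 | shift before turn -0.01 -0.10 | after turn -0.01 -0.10 | dz 0.13 cm | j6 1.53->1.53
```

```bash
python3 -m inch '[[-0.07,0,0.15,0,0,0,0.6],[0,0,0.1,0,0,0,0.6],[0,0,0,0,0,0,0.6]]'
python3 -c "from h import *;st();stack(.051,0)"
python3 -m inch '[[-0.03,0,0.1,0,0,0,0.6],[0,0,0,0,0,0,0.6]]'
python3 -c "from h import *;st();stack(.051,0)"
```

```text
t: 64.12
ee_pos: [0.6302, 0.0814, 0.0516]
tcp_rot: [3.139, -0.0, 1.737]
contact_force: [-5.3, -1.2, 14.2]
grip_width: 0.0646
t64.12 p [630.2  81.4  51.6] rpy [ 3.1394e+00 -3.0000e-04  1.7365e+00] F [-5.3 -1.2 14.2] w64.6
stack-frame x -0.3 y -1.1 mm
tilt fix [ 0.0022 -0.0003 -0.    ] | rz -0.0001 | shift before turn 0.03 -0.11 | after turn 0.03 -0.11 | dz 0.06 cm | j6 1.53->1.53
t: 64.38
ee_pos: [0.6303, 0.0813, 0.0515]
tcp_rot: [3.139, -0.001, 1.737]
contact_force: [-7.0, -1.0, 19.7]
grip_width: 0.0643
t64.38 p [630.3  81.3  51.5] rpy [ 3.1386e+00 -7.0000e-04  1.7366e+00] F [-7.  -1.  19.7] w64.3
stack-frame x -0.4 y -1.2 mm
tilt fix [ 0.003  -0.0007 -0.    ] | rz 0.0000 | shift before turn 0.04 -0.12 | after turn 0.04 -0.12 | dz 0.05 cm | j6 1.53->1.53
```

```bash
python3 -m inch '[[0,-0.1,-0.15,0,0,0,0.6],[0,0,0,0,0,0,0.8],[0,0,0,0,0,0,1],[0,0,0,0,0,0,1],[0,0,-3,0,0,0,1]]'
python3 -m inch '[[0,0,-2,0,0,0,0.0],[0,0,0,0,0,0,0.0],[0,0,0,0,0,0,0.0],[0,0,0,0,0,0,0.0],[0,0,0,0,0,0,0.0]]'
python3 -c "from h import *;st();stack(.052,0)"
```

```text
t: 65.0
ee_pos: [0.6269, 0.0806, 0.077]
tcp_rot: [-3.136, -0.0, 1.737]
contact_force: [-0.5, 0.1, 0.7]
grip_width: 0.0855
t: 65.62
ee_pos: [0.6284, 0.0807, 0.0988]
tcp_rot: [-3.14, -0.0, 1.737]
contact_force: [-0.2, -0.2, 0.3]
grip_width: 0.0002
t65.62 p [628.4  80.7  98.8] rpy [-3.1400e+00 -1.0000e-04  1.7365e+00] F [-0.2 -0.2  0.3] w0.2
stack-frame x -0.6 y 0.7 mm
tilt fix [-0.0015 -0.0001  0.    ] | rz -0.0001 | shift before turn 0.06 0.07 | after turn 0.06 0.07 | dz 4.68 cm | j6 1.53->1.53
```

```bash
python3 -m inch '[[0,0.05,3,0,0,0,0],[0,0,1.6,0,0,0,0],[0,0,0,0,0,0,0],[0,0,0.4,0,0,0,0],[0,0,0,0,0,0,0]]'
python3 -c "from h import *;st()"
python3 -m inch '[[0,0,0.2,0,0,0,0],[0,0,0.1,0,0,0,0],[0,0,0,0,0,0,0]]'
python3 -c "from h import *;st()"
```

```text
t: 66.25
ee_pos: [0.6297, 0.0809, 0.0503]
tcp_rot: [3.141, 0.0, 1.737]
contact_force: [0.2, -0.9, 0.3]
grip_width: 0.0
t66.25 p [629.7  80.9  50.3] rpy [3.1408 0.     1.7365] F [ 0.2 -0.9  0.3] w0.0
t: 66.62
ee_pos: [0.6299, 0.081, 0.0481]
tcp_rot: [3.14, -0.0, 1.737]
contact_force: [-1.0, 0.5, 6.2]
grip_width: 0.0001
t66.62 p [629.9  81.   48.1] rpy [ 3.1397e+00 -1.0000e-04  1.7365e+00] F [-1.   0.5  6.2] w0.1
```

Third tray home (floor at 48.1 mm against 48). Moving aside to measure the last tray.

```bash
python3 -m inch '[[0,0,0.1,0,0,0,0],[0,0,-3,0,0,0,0],[0,0,-5,0,0,0,1],[0,0,-5,0,0,0,1],[5,0,0,0,0,0,1]]'
python3 -m inch '[[5.8,0,0,0,0,0,1],[5.8,0,0,0,0,0,1],[3,0,0,0,0,0,1],[0,0,0,0,0,0,1],[0,0,0,0,0,0,1]]'
python3 - <<'E'
from h import *
W=cloud(np.median(np.array([camera("top")[1] for _ in range(3)]),0)); st()
for k,c in {"stk":(.629,.08),"t3":(.435,.1008)}.items():
  try:
    lo=.014 if k!="stk" else .054
    C,a,s,n=rim(W,c,lo,lo+.022); print(k,np.round(C*1000,1),"%.1f"%a,np.round(s,1),n)
    if k=="t3": go(*C,.07,np.radians(a),half=False)
  except Exception as e: print(k,e)
E
```

```text
t: 67.25
ee_pos: [0.6239, 0.1288, 0.1812]
tcp_rot: [3.133, 0.0, 1.732]
contact_force: [1.2, 1.3, -0.3]
grip_width: 0.0543
t: 67.88
ee_pos: [0.597, 0.2737, 0.1757]
tcp_rot: [-3.141, 0.0, 1.736]
contact_force: [0.7, 0.1, -0.1]
grip_width: 0.0855
t68.03 p [597.3 273.  175.9] rpy [3.1416e+00 1.0000e-04 1.7349e+00] F [-0.2 -0.3  0.1] w85.7
stk [626.7  82.3] 98.8 [130.3  67.1] 360
t3 [435.2 100.9] -150.4 [129.1  66.3] 346
tilt fix [0.     0.0001 0.    ] | rz -1.9234 | shift before turn -14.32 -18.81 | after turn 22.60 -6.95 | dz 10.59 cm | j6 1.84->-0.29
```

```bash
python3 -m inch '[[0,0,0,0,0,-0.1749,1],[0,0,0,0,0,-0.1749,1],[0,0,0,0,0,-0.1749,1],[0,0,0,0,0,-0.1749,1],[0,0,0,0,0,-0.1749,1]]'
python3 -m inch '[[0,0,0,0,0,-0.1749,1],[0,0,0,0,0,-0.1749,1],[0,0,0,0,0,-0.1749,1],[0,0,0,0,0,-0.1749,1],[0,0,0,0,0,-0.1749,1]]'
python3 -m inch '[[0,0,0,0,0,-0.1749,1],[5.65,-1.74,0,0,0,0,1],[5.65,-1.74,0,0,0,0,1],[5.65,-1.74,0,0,0,0,1],[5.65,-1.74,0,0,0,0,1]]'
python3 -m inch '[[0,0,4,0,0,0,1],[0,0,5,0,0,0,1],[0,0,0,0,0,0,1],[0,0,0,0,0,0,1]]'
python3 -c "from h import *;st();go(.4352,.1009,.011,np.radians(-150.4),half=False)"
```

```text
t: 68.65
ee_pos: [0.5974, 0.273, 0.1759]
tcp_rot: [3.142, 0.0, 2.615]
contact_force: [1.0, 0.9, 0.3]
grip_width: 0.0856
t: 69.28
ee_pos: [0.5974, 0.273, 0.1759]
tcp_rot: [-3.142, 0.0, -2.794]
contact_force: [-0.8, 0.1, 0.2]
grip_width: 0.0852
t: 69.9
ee_pos: [0.4339, 0.0996, 0.1758]
tcp_rot: [-3.141, 0.0, -2.624]
contact_force: [1.0, -0.6, 0.7]
grip_width: 0.0853
t: 70.4
ee_pos: [0.436, 0.1015, 0.0873]
tcp_rot: [-3.141, 0.001, -2.624]
contact_force: [1.1, 0.5, 0.2]
grip_width: 0.0854
t70.40 p [436.  101.5  87.3] rpy [-3.1412e+00  1.2000e-03 -2.6235e+00] F [1.1 0.5 0.2] w85.4
tilt fix [-0.0004  0.0012 -0.    ] | rz 0.0014 | shift before turn 0.10 -0.01 | after turn 0.10 -0.01 | dz 7.63 cm | j6 -0.29->-0.29
```

```bash
python3 -m inch '[[0.1,0,4,0,0.001,0.0014,1],[0,0,3,0,0,0,1],[0,0,0.6,0,0,0,1],[0,0,0,0,0,0,1],[0,0,0,0,0,0,1]]'
python3 -c "from h import *;st()"
python3 -m inch '[[0,0,0,0,0,0,0.6],[0,0,0,0,0,0,0.6],[0,0,0,0,0,0,0.6],[0,0,0,0,0,0,0.6]]' 30
python3 -c "from h import *;st()"
python3 -m inch '[[0,0,-1,0,0,0,0.6],[0,0,-4,0,0,0,0.6],[0,0,-5,0,0,0,0.6],[0,0,-2,0,0,0,0.6],[0,0,0,0,0,0,0.6]]' 40
python3 -c "from h import *;st();stack(.12,0)"
```

```text
t: 71.03
ee_pos: [0.4358, 0.1015, 0.0115]
tcp_rot: [-3.141, 0.002, -2.624]
contact_force: [0.2, 0.0, 0.8]
grip_width: 0.0853
t71.03 p [435.8 101.5  11.5] rpy [-3.1409e+00  1.6000e-03 -2.6241e+00] F [0.2 0.  0.8] w85.3
t: 71.53
ee_pos: [0.4353, 0.1012, 0.0111]
tcp_rot: [-3.141, 0.001, -2.624]
contact_force: [-1.0, -0.7, 6.6]
grip_width: 0.0648
t71.53 p [435.3 101.2  11.1] rpy [-3.1407e+00  9.0000e-04 -2.6244e+00] F [-1.  -0.7  6.6] w64.8
t: 72.15
ee_pos: [0.4355, 0.1015, 0.1317]
tcp_rot: [-3.141, 0.002, -2.624]
contact_force: [-0.1, 0.5, -1.6]
grip_width: 0.0645
t72.15 p [435.5 101.5 131.7] rpy [-3.1406e+00  2.5000e-03 -2.6241e+00] F [-0.1  0.5 -1.6] w64.5
stack-frame x 51.7 y 187.5 mm
tilt fix [-0.0009  0.0025 -0.    ] | rz 1.9225 | shift before turn -15.82 -11.31 | after turn -5.17 18.75 | dz 1.17 cm | j6 -0.29->1.53
```

```bash
python3 -m inch '[[0,0,0,-0.0009,0.0025,0.1748,0.6],[0,0,0,0,0,0.1748,0.6],[0,0,0,0,0,0.1748,0.6],[0,0,0,0,0,0.1748,0.6],[0,0,0,0,0,0.1748,0.6]]'
python3 -m inch '[[0,0,0,0,0,0.1748,0.6],[0,0,0,0,0,0.1748,0.6],[0,0,0,0,0,0.1748,0.6],[0,0,0,0,0,0.1748,0.6],[0,0,0,0,0,0.1748,0.6]]'
python3 -m inch '[[0,0,0,0,0,0.1748,0.6],[-1.3,4.69,0,0,0,0,0.6],[-1.3,4.69,0,0,0,0,0.6],[-1.3,4.69,0,0,0,0,0.6],[-1.3,4.69,0,0,0,0,0.6]]'
python3 -m inch '[[0,0,0,0,0,0,0.6],[0,0,3,0,0,0,0.6],[0,0,0,0,0,0,0.6],[0,0,0,0,0,0,0.6]]'
sed -i 's/^STK=.*/STK=np.array([.6297,.0808,np.radians(99.5)])/' h.py
python3 -c "from h import *;st();stack(.075,0)"
```

```text
t: 72.78
ee_pos: [0.4335, 0.101, 0.1281]
tcp_rot: [-3.138, -0.005, 2.779]
contact_force: [-0.2, -0.3, -1.7]
grip_width: 0.0643
t: 73.4
ee_pos: [0.4335, 0.101, 0.1282]
tcp_rot: [-3.135, -0.001, 1.905]
contact_force: [-0.2, -0.6, -0.6]
grip_width: 0.0645
t: 74.03
ee_pos: [0.6287, 0.0805, 0.1271]
tcp_rot: [-3.135, -0.0, 1.736]
contact_force: [1.2, -0.5, -0.3]
grip_width: 0.0646
t: 74.53
ee_pos: [0.6271, 0.0809, 0.0994]
tcp_rot: [-3.137, 0.0, 1.736]
contact_force: [0.8, 0.1, -1.6]
grip_width: 0.0642
t74.53 p [627.1  80.9  99.4] rpy [-3.1372  0.      1.7364] F [ 0.8  0.1 -1.6] w64.2
stack-frame x 0.5 y 2.5 mm
tilt fix [-0.0044  0.     -0.    ] | rz -0.0002 | shift before turn -0.05 0.25 | after turn -0.05 0.25 | dz 2.44 cm | j6 1.53->1.53
```

```bash
python3 -m inch '[[-0.03,0.2,1.2,-0.0044,0,0,0.6],[0,0,1.2,0,0,0,0.6],[0,0,0,0,0,0,0.6],[0,0,0,0,0,0,0.6]]'
python3 -c "from h import *;st();stack(.067,0)"
python3 -m inch '[[0,0,0.5,0,0,0,0.6],[0,0,0,0,0,0,0.6],[0,0,0,0,0,0,0.6]]'
python3 -c "from h import *;st();stack(.064,0)"
```

```text
t: 75.03
ee_pos: [0.6299, 0.0808, 0.075]
tcp_rot: [3.141, 0.0, 1.736]
contact_force: [-0.3, 0.4, -0.9]
grip_width: 0.0647
t75.03 p [629.9  80.8  75. ] rpy [3.1410e+00 1.0000e-04 1.7362e+00] F [-0.3  0.4 -0.9] w64.7
stack-frame x -0.0 y -0.2 mm
tilt fix [0.0006 0.0001 0.    ] | rz -0.0004 | shift before turn 0.00 -0.02 | after turn 0.00 -0.02 | dz 0.80 cm | j6 1.53->1.53
t: 75.4
ee_pos: [0.6299, 0.0808, 0.0701]
tcp_rot: [3.141, 0.0, 1.736]
contact_force: [0.2, -0.3, -1.6]
grip_width: 0.0642
t75.40 p [629.9  80.8  70.1] rpy [3.1408e+00 2.0000e-04 1.7362e+00] F [ 0.2 -0.3 -1.6] w64.2
stack-frame x -0.0 y -0.2 mm
tilt fix [0.0008 0.0002 0.    ] | rz -0.0004 | shift before turn 0.00 -0.02 | after turn 0.00 -0.02 | dz 0.61 cm | j6 1.53->1.53
```

```bash
python3 -m inch '[[0,0,0.5,0,0,0,0.6],[0,0,0.3,0,0,0,0.6],[0,0,0,0,0,0,0.6]]'
python3 -c "from h import *;st()"
python3 -m inch '[[0,0,0.2,0,0,0,0.6],[0,0,0,0,0,0,0.6]]'
python3 -c "from h import *;st()"
python3 -m inch '[[0,0,0.2,0,0,0,0.6],[0,0,0,0,0,0,0.6]]'
python3 -c "from h import *;st();stack(.0591,0)"
```

```text
t: 75.78
ee_pos: [0.6299, 0.0811, 0.0619]
tcp_rot: [3.141, -0.0, 1.736]
contact_force: [-0.1, 1.5, 0.5]
grip_width: 0.0645
t75.78 p [629.9  81.1  61.9] rpy [ 3.1408e+00 -3.0000e-04  1.7364e+00] F [-0.1  1.5  0.5] w64.5
t: 76.03
ee_pos: [0.63, 0.0814, 0.0609]
tcp_rot: [3.14, -0.001, 1.737]
contact_force: [-2.0, 3.0, 5.1]
grip_width: 0.0642
t76.03 p [630.   81.4  60.9] rpy [ 3.1400e+00 -8.0000e-04  1.7366e+00] F [-2.   3.   5.1] w64.2
t: 76.28
ee_pos: [0.6301, 0.0818, 0.0602]
tcp_rot: [3.139, -0.001, 1.737]
contact_force: [-4.9, 4.0, 12.7]
grip_width: 0.0647
t76.28 p [630.1  81.8  60.2] rpy [ 3.1388e+00 -1.4000e-03  1.7368e+00] F [-4.9  4.  12.7] w64.7
stack-frame x 0.9 y -0.5 mm
tilt fix [ 0.0028 -0.0014 -0.    ] | rz 0.0002 | shift before turn -0.09 -0.05 | after turn -0.09 -0.05 | dz 0.11 cm | j6 1.53->1.53
```

```bash
python3 -m inch '[[0.1,-0.1,0,0,0,0,0.6],[0,0,0.1,0,0,0,0.6],[0,0,0,0,0,0,0.6]]'
python3 -c "from h import *;st()"
python3 -m inch '[[0,0,-0.15,0,0,0,0.6],[0,0,0,0,0,0,0.8],[0,0,0,0,0,0,1],[0,0,0,0,0,0,1],[0,0,-3,0,0,0,1]]'
python3 -m inch '[[0,0,-2,0,0,0,0.0],[0,0,0,0,0,0,0.0],[0,0,0,0,0,0,0.0],[0,0,0,0,0,0,0.0],[0,0,0,0,0,0,0.0]]'
python3 -c "from h import *;st();stack(.062,0)"
```

```text
t: 76.65
ee_pos: [0.6299, 0.0823, 0.0597]
tcp_rot: [3.137, -0.0, 1.737]
contact_force: [-2.1, 2.4, 12.3]
grip_width: 0.0642
t76.65 p [629.9  82.3  59.7] rpy [ 3.1370e+00 -4.0000e-04  1.7366e+00] F [-2.1  2.4 12.3] w64.2
t: 77.28
ee_pos: [0.6268, 0.0813, 0.0859]
tcp_rot: [-3.137, 0.0, 1.736]
contact_force: [0.5, -1.0, 0.3]
grip_width: 0.0854
t: 77.9
ee_pos: [0.6283, 0.0816, 0.1076]
tcp_rot: [-3.141, 0.0, 1.736]
contact_force: [-0.5, -0.2, 0.3]
grip_width: -0.0003
t77.90 p [628.3  81.6 107.6] rpy [-3.1408e+00  1.0000e-04  1.7362e+00] F [-0.5 -0.2  0.3] w-0.3
stack-frame x 1.0 y 1.2 mm
tilt fix [-0.0008  0.0001 -0.    ] | rz -0.0004 | shift before turn -0.10 0.12 | after turn -0.10 0.12 | dz 4.56 cm | j6 1.53->1.53
```

Pressing to confirm it is home; the floor should be at 57 mm.

```bash
python3 -m inch '[[-0.1,0.1,3,0,0,0,0],[0,0,1.6,0,0,0,0],[0,0,0,0,0,0,0],[0,0,0.3,0,0,0,0],[0,0,0,0,0,0,0]]'
python3 -c "from h import *;st()"
python3 -m inch '[[0,0,0.2,0,0,0,0],[0,0,0.1,0,0,0,0],[0,0,0,0,0,0,0]]'
python3 -c "from h import *;st()"
python3 -m inch '[[0,0,0.1,0,0,0,0],[0,0,0,0,0,0,0]]'
python3 -c "from h import *;st()"
```

```text
t: 78.53
ee_pos: [0.6303, 0.0809, 0.0602]
tcp_rot: [3.14, 0.0, 1.736]
contact_force: [-0.2, 0.2, 1.2]
grip_width: 0.0003
t78.53 p [630.3  80.9  60.2] rpy [3.1398e+00 1.0000e-04 1.7363e+00] F [-0.2  0.2  1.2] w0.3
t: 78.9
ee_pos: [0.6303, 0.0809, 0.0573]
tcp_rot: [3.14, 0.0, 1.736]
contact_force: [-0.5, 0.1, 4.9]
grip_width: 0.0
t78.90 p [630.3  80.9  57.3] rpy [3.1397e+00 1.0000e-04 1.7362e+00] F [-0.5  0.1  4.9] w0.0
t: 79.15
ee_pos: [0.6304, 0.0809, 0.0572]
tcp_rot: [3.139, 0.0, 1.736]
contact_force: [-3.8, 0.5, 10.6]
grip_width: -0.0001
t79.15 p [630.4  80.9  57.2] rpy [3.1390e+00 2.0000e-04 1.7362e+00] F [-3.8  0.5 10.6] w-0.1
```

```bash
python3 -m inch '[[0,0,-3,0,0,0,0],[0,0,-5,0,0,0,0.5],[0,0,-5,0,0,0,0.5],[5,0,0,0,0,0,0.5],[5.8,0,0,0,0,0,0.5]]'
python3 -m inch '[[5.8,0,0,0,0,0,0.5],[5.8,0,0,0,0,0,0.5],[0,0,0,0,0,0,0.5],[0,0,0,0,0,0,0.5]]'
python3 - <<'E'
from h import *
D=[camera("top") for _ in range(7)]; W=cloud(np.median(np.array([d[1] for d in D]),0)); st()
C,a,s,n=rim(W,(.629,.08),.064,.085); print("top tray",np.round(C*1000,1),"%.1f"%a,np.round(s,1),n)
for nm,(x,y,a) in {"A":(.455,-.0912,.8),"B":(.5016,-.2098,10.4)}.items():
    a=np.radians(a); R=np.array([[np.cos(a),-np.sin(a)],[np.sin(a),np.cos(a)]]); L=(W[...,:2]-[x,y])@R*1000; z=W[...,2]*1000
    for b,x0,x1,z0,z1 in(("block",-26,26,40,55),("fixed",30,46,17,30),("sprung",-44,-33,36,55),("rear",-90,-62,36,55)):
        p=L[(L[...,0]>x0)&(L[...,0]<x1)&(abs(L[...,1])<34)&(z>z0)&(z<z1)]
        r=cv2.minAreaRect(p.astype(np.float32)); print(nm,b,"c",np.round(r[0],1),"size",np.round(r[1],1),"y ext",np.round([p[:,1].min(),p[:,1].max()],1),len(p))
P=np.median(np.array([d[0] for d in D]),0).astype(np.uint8); show(P,[],"pics/end_top.png",roi=(140,275,200,405),k=3.9)
S=camera("side")[0]; cv2.imwrite("pics/end_side.png",cv2.resize(cv2.cvtColor(S,cv2.COLOR_RGB2BGR)[130:300,140:380],None,fx=3.3,fy=3.3,interpolation=cv2.INTER_CUBIC))
E
```

```text
t: 79.78
ee_pos: [0.6126, 0.1877, 0.1864]
tcp_rot: [3.139, -0.0, 1.734]
contact_force: [0.5, 0.4, -0.9]
grip_width: 0.0424
t: 80.28
ee_pos: [0.5928, 0.3018, 0.1851]
tcp_rot: [3.141, 0.001, 1.737]
contact_force: [-0.1, -0.8, -0.2]
grip_width: 0.0426
t80.62 p [593.3 300.8 185.7] rpy [3.1407e+00 1.0000e-04 1.7347e+00] F [-0.2  0.5 -0.4] w42.6
top tray [626.9  81.4] 99.5 [129.1  66.7] 323
A block c [0.  1.9] size [49.9 35.1] y ext [-15.6  19.5] 233
A fixed c [36.7  1.3] size [ 9.4 47.6] y ext [-22.6  25.1] 68
A sprung c [-37.8   0.2] size [ 8.8 49.7] y ext [-24.6  25. ] 72
A rear c [-72.6  -0. ] size [20.3 55.3] y ext [-27.7  27.6] 101
B block c [-0.   1.9] size [38.  51.9] y ext [-17.2  20.8] 234
B fixed c [37.1 -0.4] size [51.3 13.1] y ext [-26.1  25.3] 74
B sprung c [-38.5   0.2] size [50.8 10.6] y ext [-25.2  25.6] 69
B rear c [-77.6   0.1] size [15.8 55.3] y ext [-27.5  27.7] 105
```

View pics/end_top.png

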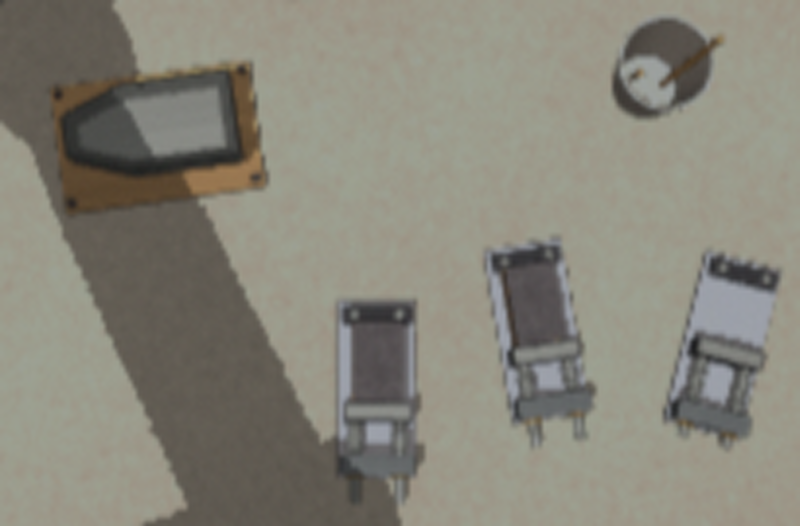

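View pics/end_side.png

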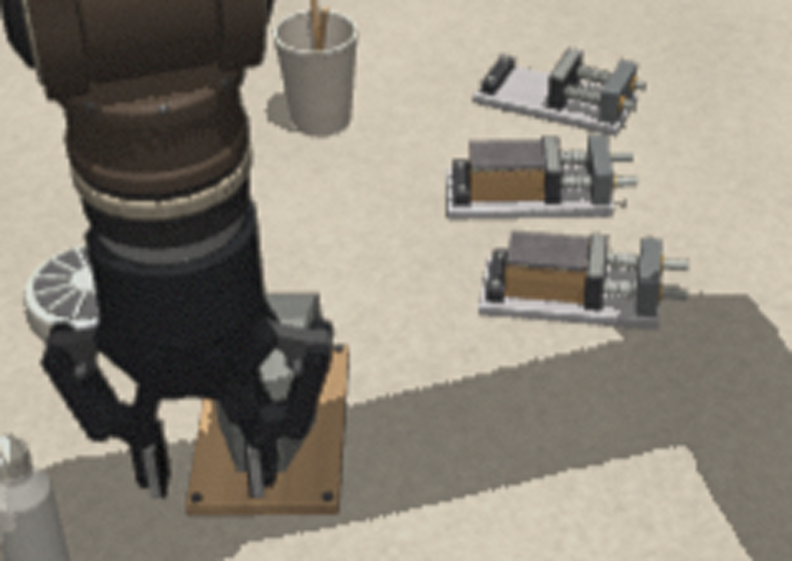

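The top view shows the stack aligned on the board at (160,120), with no loose steel tray left. Blocks are clamped in A (380,365) and B (535,305), and C is empty. The side view shows both blocks face up, flat and square between the jaws. The roughly 1.7 mm sideways offset is small, so I won't disturb them.

```bash
python3 -c "
from plant import *
print(ticket.hand_in()); print(get_state()['t'])"
```

```text
the job is handed in; nothing more can be done
None
the job is handed in; nothing more can be done
```

I handed the job in after about 81 s on the robot clock. Both blocks are clamped and all four loose trays are nested on the board tray. The cup, the bottle, the fan and the yellow tray were never touched.

- **Blocks:** Only two blocks were there. They are in clamps A and B, grey face up, flat on the bed and against the fixed jaws, and C stays empty. I kept hold of each block while its jaw closed in steps of 1–1.5 mm. In clamp A the block stuck once and then slid about 3 mm within a quarter of a second. That averages well under 0.1 m/s, but I did not measure its peak speed.
- **Trays:** I re-measured tray 4 after it was knocked aside. I confirmed each tray home by its height:

| Tray in the stack | Check | Measured (mm) | Expected (mm) |
|---|---|---|---|
| 1st | tool height when seated | 31.9 | 31.8 |
| 2nd | floor, pressed with closed fingers | 39.2 | 39 |
| 3rd | floor, pressed with closed fingers | 48.1 | 48 |
| 4th | floor, pressed with closed fingers | 57.2 | 57 |

- **Checks that disagreed:** The last depth check put both blocks about 1.7 mm off the jaws' mid-line, while the robot's own readings said within 0.3 mm of the measured mid-line. I judged that close enough and left them clamped. The top tray also reads about 3 mm lower in x by camera than by contact; the board tray did too before any nesting, so I put that down to camera calibration.

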